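# Load a plywood control box

### The arm

A 6-joint arm with a two-finger parallel gripper is mounted at the origin on the work surface. World frame = base frame: x ahead of the robot, y to its left, z up, the work surface at z = 0. Lengths are in mm, angles in rad, forces in N, time in s.
With the tool pointing down it reaches from about 350 to 975 mm from the base axis. Payload 17.4 kg.
Tool frame: the origin (TCP) lies at the very end of the fingers, on their centre line; the grasp point (between the pads) lies 19 mm behind it; z points along the fingers, y is the line along which they close (so a half turn about z gives the same grasp; the last joint's range is limited). The gripper opens to 85 mm and grips with 20 to 120 N. Pads are 22 mm wide; open, the fingers measure 114 mm over their backs; the gripper's body (76 mm by 85 mm) begins 54 mm behind the grasp point. The pads swing forward as they close: fully open they stand 13 mm farther back than shut.
Start: joints at [1.294, 0.116, 1.442, -0, 1.584, -0.038], TCP at [159.67, 655.849, 231.303] pointing down, gripper open.
Joint ranges: [-2.83, 2.83], [-0.83, 2.19], [0.07, 2.5], [-1.14, 4.28], [0.01, 3], [-2.97, 2.97]. Speed limits (rad/s): [1.89, 1.89, 2.22, 3.14, 3.14, 3.14].

### API

Orientations are given as a unit quaternion [x, y, z, w].
In Python, from cell import r, monitor, snapshot gives the robot as it stands (r), with the cameras as plain functions and the readings (monitor).
- The arm moves only by the tool steer_hand, called after "Emit:" in YAML: its name, and indented under it one key for each argument. Schema: {"type":"object","properties":{"deltas":{"type":"array","items":{"type":"array","items":{"type":"array","items":{"type":"number"},"minItems":7,"maxItems":7},"minItems":1,"maxItems":10},"minItems":1,"maxItems":1},"force":{"type":"number"},"only":{"type":"string"},"quiet":{"type":"boolean"},"lines":{"type":"string"}},"required":["deltas"],"additionalProperties":false}. deltas is a list that holds a single list of rows (three levels of brackets), with 1 to 10 rows, each of 7 numbers: a rotation vector rx, ry, rz in rad, then dx, dy, dz in mm, then the finger opening in mm; each row is the pose to reach, as a shift and turn from the pose commanded when the call began, along the tool's axes at that moment; what a row does not reach only later rows make up. A row lasts 1/8 s, in which the tool goes at most 62.5 mm and 0.188 rad, less where a joint would pass 70% of its speed; a pose out of reach is approached as far as the arm can. The fingers move at their own pace and stop on an object; force is the grip in N (left out, the last holds). Time passes only in rows, so rows that do not move let the fingers close. The tool returns the time, the measured TCP pose, the force, the opening and the grip force at its end. only (a regular expression) keeps the lines of the reply that match it, lines (a string "A,B") keeps lines A to B, and quiet returns only ok. Input that does not fit is refused with a message, and nothing moves.
- monitor.state(): the state, without advancing time (a new reading comes with each control period).
- snapshot(name): name is "scene" or "top" or "wrist"; returns a dict with "pixels" (384x512x3 uint8, red, green, blue), "intrinsics" (3x3 intrinsics, pixels), "k1" (the pictures are not rectified: a ray, as slopes to the right and down, at radius r is drawn at 1 + k1 r^2 times it, then the intrinsics apply), "origin" and "rotation" of the camera in the world; the wrist camera has in their place "hand_eye" (4x4, takes a point from camera to tool coordinates, whose origin is the TCP and whose axes are the flange's). Camera axes: x right, y down, z forward; pixel columns grow to the right and rows downward; lengths in mm; the calibration is good to about 2 mm. A picture is of the moment at which its call begins: read the wrist's pose just before it. There is no depth.
- r.hand_in(): hands the job in; it is judged then, once.
The state is a dict: "time": time; "q": joint angles; "qvel": joint speeds; "joint_efforts": joint torques, N m; "tcp_pos": TCP position; "eef_rot": TCP orientation; "force": force on the tool from outside, world axes, zero at the start; "moment": the same for the moment, N m; "finger_gap": finger opening in mm; "gripper_force": force on a finger pad.
Only numpy, scipy, OpenCV 4.12 (cv2) and the standard library are available. Lean on these libraries where they do the work, as an engineer would, in place of code of your own. Each camera call takes 0.05 s, during which the arm holds its last target. There are 200 camera calls.

### The job

Load the control box on the maker's bench: turn its dial back anticlockwise to the first of its four click positions (off), then press on the flat sliding cover and drag it fully open, put every plug-in cartridge on the bench into a pocket of its own (any pocket, lying flat) and press each one down flush. Then, with the dial still off, slide the cover fully shut, and only after that turn the dial clockwise to the third click position. Leave the jar, the screwdriver and the camera where they stand.

Things in the scene. Friction and masses are not known exactly. Their poses are not given: they have to be found in the camera images.
- case: plywood control box, fixed, 190 (x) x 296 (y) x 58 mm high; origin centre of underside, x away from the robot (yaw within 0.25 rad). Its top has a sunk channel, x -87 to 87, y -140 to 72 mm, floor 50 mm above the bench, with rims up to 58 mm all round. Five pockets in a row lie in the far half of that floor; the open cover goes to the half nearer the robot. The dial stands on the strip at +y
- cover (a joint): sliding cover, m: 0 = shut against the far rim, over the pockets; grows towards the robot (box -x) to 0.086 = fully open, clear of them. Plain light wood plate 84 (box x) x 210 (box y) x 5 mm, no handle; underside 2.5 mm over the channel floor, top 57.5 mm above the bench, level with the rims, so no edge to hook. Resists with 2 N, stays where left, is blocked by a cartridge standing proud
- cover_top (a point): centre of the cover's upper face (moves with it); axes as the box
- pocket0 (a point): pocket 0: centre of its mouth, level with the channel floor (50 mm above the bench), axes as the box. Opening 50 (box x) x 28 mm (box y), pockets 34 mm apart. In each a cartridge first rests on a stiff metal seat, its top 6 mm proud; a push of 6 to 7 N sinks seat and cartridge 6 mm to a stop, top flush with the channel floor, and they stay down
- pocket1 (a point): pocket 1: centre of its mouth, level with the channel floor (50 mm above the bench), axes as the box. Opening 50 (box x) x 28 mm (box y), pockets 34 mm apart; works like pocket 0
- pocket2 (a point): pocket 2: centre of its mouth, level with the channel floor (50 mm above the bench), axes as the box. Opening 50 (box x) x 28 mm (box y), pockets 34 mm apart; works like pocket 0
- pocket3 (a point): pocket 3: centre of its mouth, level with the channel floor (50 mm above the bench), axes as the box. Opening 50 (box x) x 28 mm (box y), pockets 34 mm apart; works like pocket 0
- pocket4 (a point): pocket 4: centre of its mouth, level with the channel floor (50 mm above the bench), axes as the box. Opening 50 (box x) x 28 mm (box y), pockets 34 mm apart; works like pocket 0
- dial (a joint): rotary dial, value in rad, clockwise from above: it has four click positions and rests only at these: 0 (first), 0.6 (second), 1.2 (third), 1.8 (fourth, end stop). Between clicks it resists with up to about 0.13 N m and then snaps on to the nearest. It never starts at the first
- dial_grip (a point): point on the dial axis to grip, 95 mm above the bench; turns with the dial, x along the grip bar. Black bar 42 (x) x 14 mm (y), from 72 to 102 mm above the bench, on a 44 mm disc; the white mark on its top is at the pointer end (-x), which points to box -x at 0; four dark ticks on the box mark the positions
- mod_a: loose plug-in cartridge: square black plastic bar 44 (its x) x 22 x 22 mm, about 50 g, with a grey band round its middle and a brass contact on each end, lying on the bench to one side of the box; all are alike, may go in with any long side up and either end first, and any may be missing. Origin at its centre, 11 mm above its underside
- mod_b: loose plug-in cartridge: square black plastic bar 44 (its x) x 22 x 22 mm, about 50 g, with a grey band round its middle and a brass contact on each end, lying on the bench to one side of the box; all are alike, may go in with any long side up and either end first, and any may be missing. Origin at its centre, 11 mm above its underside
- mod_c: loose plug-in cartridge: square black plastic bar 44 (its x) x 22 x 22 mm, about 50 g, with a grey band round its middle and a brass contact on each end, lying on the bench to one side of the box; all are alike, may go in with any long side up and either end first, and any may be missing. Origin at its centre, 11 mm above its underside
- mod_d: loose plug-in cartridge: square black plastic bar 44 (its x) x 22 x 22 mm, about 50 g, with a grey band round its middle and a brass contact on each end, lying on the bench to one side of the box; all are alike, may go in with any long side up and either end first, and any may be missing. Origin at its centre, 11 mm above its underside
- mod_e: loose plug-in cartridge: square black plastic bar 44 (its x) x 22 x 22 mm, about 50 g, with a grey band round its middle and a brass contact on each end, lying on the bench to one side of the box; all are alike, may go in with any long side up and either end first, and any may be missing. Origin at its centre, 11 mm above its underside
- jar: bystander: white plastic jar with a blue cap, 70 mm wide, 100 mm high, beyond the box; origin under its centre
- driver: bystander: screwdriver lying beyond the box; origin at its middle
- camera: bystander: black camera, about 110 x 130 x 108 mm, beyond the box; origin under its body's centre

How it is judged:
By the outcome, as a careful person would: the job done as asked, in the order asked, and still so for the second after the job is handed in, with the robot touching nothing.
Of mod_a, mod_b, mod_c, mod_d, mod_e only 3 to 5 are there at a start; the rules pass over those that are not, and their reading is None.
At some moment in a run one of mod_a, mod_b, mod_c, mod_d, mod_e may be knocked a few centimetres aside while the robot is not near it.
Once in a run the grip may slacken for a moment while it holds something.
It also fails if it takes over 210 s, if anything falls off the work surface, if the arm or the gripper's body presses on something with over 40 N, if the wrist force passes 120 N, or if a joint passes its speed limit or range.

## Working session

There is one attempt and no reset: what is moved stays moved. The work goes in short steps, Python scripts to look and compute and a tool call to move; the robot and the scene stay as the last step left them, time stands still between calls to the robot, and variables do not carry over. Pictures are saved under pics/ and viewed, at most 14 in all, crops included, and the job is handed in when it is done.

```bash
ls; mkdir -p pics; cat > h.py <<'E'
import numpy as np, cv2
from cell import r, monitor, snapshot
from scipy.spatial.transform import Rotation as R
def cam(s, st=None):
    K=np.array(s["intrinsics"]);k1=s["k1"]
    if "hand_eye" in s:
        H=np.array(s["hand_eye"]);Rt=R.from_quat(st["eef_rot"]).as_matrix()
        return K,k1,Rt@H[:3,3]+np.array(st["tcp_pos"]),Rt@H[:3,:3]
    return K,k1,np.array(s["origin"]),np.array(s["rotation"])
def ray(c,uv):
    K,k1,o,M=c
    d=np.array([k1,0,0,0.])
    p=cv2.undistortPoints(np.array(uv,float).reshape(-1,1,2),K,d).reshape(-1,2)
    return o,np.c_[p,np.ones(len(p))]@M.T
def onz(c,uv,z):
    o,d=ray(c,uv); return o+d*((z-o[2])/d[:,2])[:,None]
def proj(c,P):
    K,k1,o,M=c
    return cv2.projectPoints((np.atleast_2d(P)-o)@M,np.zeros(3),np.zeros(3),K,np.array([k1,0,0,0.]))[0].reshape(-1,2)
def snap(n,f=None):
    st=monitor.state(); s=snapshot(n); im=cv2.cvtColor(np.array(s["pixels"]),cv2.COLOR_RGB2BGR)
    if f: cv2.imwrite(f"pics/{f}.png",im)
    return im,cam(s,st)
E
python3 - <<'E'
from h import *
for n in("top","scene"):
    im,c=snap(n,n+"0"); print(n,c[0],c[1],c[2],c[3])
print(monitor.state())
E
```

```text
cell.py
pics
top [[481.71627122   0.         259.41038704]
 [  0.         481.71627122 192.22076578]
 [  0.           0.           1.        ]] 0.052686831474206726 [ 358.49998085  -10.79269983 1171.41120877] [ 0.72803    -0.67663324  0.07622503 -0.07955828]
scene [[384.90365371   0.         255.43315166]
 [  0.         384.90365371 195.09237733]
 [  0.           0.           1.        ]] 0.0237858031038124 [1231.5316526   333.39221572  667.87458463] [ 0.44949077  0.7810147  -0.37352848 -0.22011486]
{'time': 0.1, 'q': array([ 1.29419041e+00,  1.16426110e-01,  1.44219165e+00,  2.76120034e-05,
        1.58399273e+00, -3.78254365e-02]), 'qvel': array([ 9.66935294e-06, -1.88193702e-03, -1.02572012e-03,  1.14412385e-03,
       -3.81608023e-05, -1.21385732e-03]), 'joint_efforts': array([ 2.59614433e-03, -7.33665776e+01, -6.33780813e+01,  2.24004827e-05,
        4.99015645e-03,  1.99553654e-05]), 'tcp_pos': array([159.62150468, 655.68322553, 230.64825781]), 'eef_rot': array([ 1.19106622e-01,  9.92881339e-01, -5.00480949e-04, -9.33154640e-05]), 'force': array([0.09827466, 0.03935744, 0.51741407]), 'moment': array([-0.07019739, -0.00162129, -0.04769257]), 'gripper_force': 0.0, 'finger_gap': 85.41141653718405}
```

```bash
sed -i 's/np.array(s\["rotation"\])/R.from_quat(s["rotation"]).as_matrix()/' h.py
```

```text
(no output)
```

View pics/top0.png

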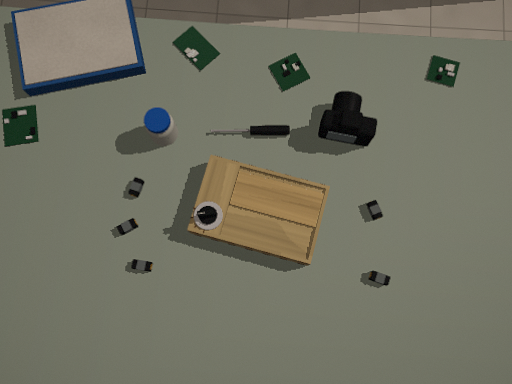

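View pics/scene0.png

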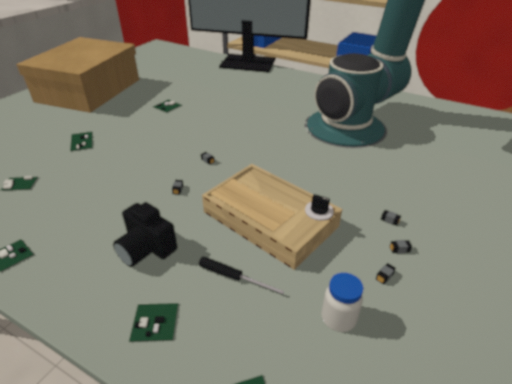

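```bash
cat >> h.py <<'E'
def mods(im,c,z=22,lo=25,hi=900,thr=75):
    g=im.max(2); m=((g<thr)).astype(np.uint8)
    m=cv2.morphologyEx(m,cv2.MORPH_CLOSE,np.ones((7,7)))
    out=[]
    for k in cv2.findContours(m,cv2.RETR_EXTERNAL,cv2.CHAIN_APPROX_NONE)[0]:
        a=cv2.contourArea(k)
        if lo<a<hi:
            P=onz(c,k.reshape(-1,2),z)[:,:2].astype(np.float32)
            (x,y),(w,h),t=cv2.minAreaRect(P)
            if w<h: w,h,t=h,w,t+90
            out.append((k.reshape(-1,2).mean(0).round(),round(x,1),round(y,1),round(w),round(h),round((t+90)%180-90,1)))
    return out
E
python3 - <<'E'
from h import *
im,c=snap("top")
for o in mods(im,c): print(o)
hsv=cv2.cvtColor(im,cv2.COLOR_BGR2HSV)
m=cv2.inRange(hsv,(8,70,60),(28,255,255)); m=cv2.morphologyEx(m,cv2.MORPH_OPEN,np.ones((3,3)))
m=cv2.morphologyEx(m,cv2.MORPH_CLOSE,np.ones((15,15)))
k=max(cv2.findContours(m,0,2)[0],key=cv2.contourArea)
P=onz(c,k.reshape(-1,2),58)[:,:2].astype(np.float32)
rc=cv2.minAreaRect(P);print(rc,cv2.boxPoints(rc))
x=cv2.resize(im[145:275,175:340],None,fx=4.8,fy=4.5,interpolation=cv2.INTER_CUBIC);cv2.imwrite("pics/b0.png",x)
im,c=snap("scene")
for o in mods(im,c,15): print(o)
E
```

```text
(array([376., 279.]), 428.9, -280.8, 64, 35, 80.4)
(array([139., 266.]), 416.7, 274.5, 58, 31, 84.6)
(array([124., 228.]), 505.1, 320.4, 59, 26, -58.1)
(array([371., 211.]), 589.1, -267.0, 46, 44, -63.9)
(array([133., 188.]), 603.7, 311.4, 56, 36, -18.7)
(array([142., 140.]), 729.8, 308.7, 126, 65, -73.7)
(array([442.,  71.]), 969.3, -440.0, 73, 73, -13.7)
(array([288.,  72.]), 939.2, -46.7, 84, 80, -57.8)
((569.1424560546875, 3.156707763671875), (296.6700134277344, 196.56997680664062), 78.77535247802734) [[ 443.86316  -123.209076]
 [ 636.6731   -161.47266 ]
 [ 694.42175   129.52249 ]
 [ 501.61182   167.78607 ]]
(array([253., 381.]), 957.7, 175.1, 37, 10, -59.8)
(array([386., 273.]), 612.5, 309.4, 55, 25, -15.7)
(array([220., 268.]), 783.0, -10.4, 107, 29, -87.6)
(array([401., 247.]), 514.4, 318.0, 47, 35, -59.4)
(array([ 14., 256.]), 983.2, -435.2, 65, 64, -15.4)
(array([390., 218.]), 425.1, 270.3, 44, 38, 84.2)
(array([320., 204.]), 467.9, 95.4, 72, 42, 16.5)
(array([178., 187.]), 599.2, -274.9, 56, 25, 38.4)
(array([ 23., 183.]), 804.4, -654.1, 56, 47, -53.6)
(array([207., 158.]), 435.2, -290.8, 57, 28, 68.6)
(array([ 81., 141.]), 563.6, -700.3, 96, 55, 48.3)
(array([166., 107.]), 231.7, -628.8, 76, 48, -67.2)
```

View pics/b0.png

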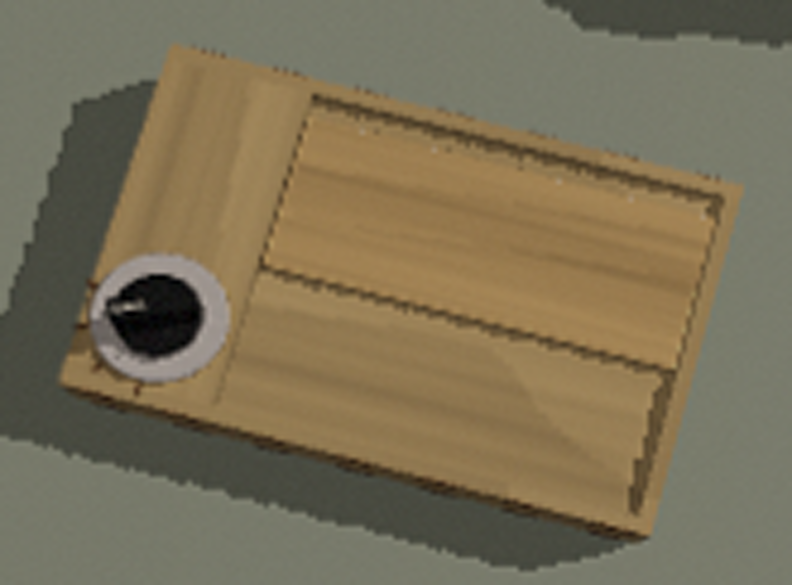

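```bash
cat >> h.py <<'E'
def go(x,y,z,yaw=None,half=True):
    """yaw: world angle of tool x axis (tool pointing down); prints shift & turn in tool axes"""
    st=monitor.state(); Rt=R.from_quat(st["eef_rot"]); 
    d=Rt.inv().apply(np.array([x,y,z])-st["tcp_pos"])
    X=Rt.as_matrix()[:,0]; y0=np.arctan2(X[1],X[0])
    if yaw is None: yaw=y0; half=False
    e=(yaw-y0+np.pi)%(2*np.pi)-np.pi
    if half: e=(e+np.pi/2)%np.pi-np.pi/2
    yaw=y0+e
    T=R.from_matrix(np.array([[np.cos(yaw),np.sin(yaw),0],[np.sin(yaw),-np.cos(yaw),0],[0,0,-1]]))
    rv=(Rt.inv()*T).as_rotvec()
    print("rot",rv.round(4),"d",d.round(1),"len",round(np.linalg.norm(d)),"q6",round(st["q"][5],3),"q1",round(st["q"][0],2),"tcp",st["tcp_pos"].round(1),"yaw",round(y0,3),"F",np.round(st["force"],1),"t",round(st["time"],1))
E
python3 - <<'E'
from h import *
im,c=snap("top")
print(onz(c,[[208.3,215.7]],64))
s=snapshot("wrist");print(np.array(s["hand_eye"]).round(3),s["k1"],s["intrinsics"][0])
go(480,100,260,np.pi-0.196)
E
```

```text
[[542.04781785 118.20499143  64.        ]]
[[ 1.00000e-03 -9.49000e-01 -3.16000e-01  8.15690e+01]
 [ 1.00000e+00  1.00000e-03 -0.00000e+00 -2.44000e-01]
 [ 1.00000e-03 -3.16000e-01  9.49000e-01 -1.41952e+02]
 [ 0.00000e+00  0.00000e+00  0.00000e+00  1.00000e+00]] -0.03960024154071055 [304.37163679   0.         256.01518369]
rot [-0.0004 -0.     -0.0428] d [-442.7 -464.3  -28.8] len 642 q6 -0.038 q1 1.29 tcp [159.7 655.8 231.1] yaw 2.903 F [-0.8  0.2  0.1] t 0.3
```

```bash
python3 - <<'E'
from h import *
go(530,40,260,np.pi-0.196)
E
```

```text
rot [-0.0004 -0.     -0.0428] d [-505.5 -510.7  -28.8] len 719 q6 -0.038 q1 1.29 tcp [159.7 655.8 231.1] yaw 2.903 F [-0.8  0.2  0.1] t 0.3
```

Emit:
steer_hand:
  deltas:
    - [[0, 0, -0.04, -505, -510, -29, 85], [0, 0, -0.04, -505, -510, -29, 85], [0, 0, -0.04, -505, -510, -29, 85], [0, 0, -0.04, -505, -510, -29, 85], [0, 0, -0.04, -505, -510, -29, 85], [0, 0, -0.04, -505, -510, -29, 85], [0, 0, -0.04, -505, -510, -29, 85], [0, 0, -0.04, -505, -510, -29, 85], [0, 0, -0.04, -505, -510, -29, 85], [0, 0, -0.04, -505, -510, -29, 85]]

```text
time: 1.55
tcp_pos: [482.3, 118.7, 256.9]
eef_rot: [0.099, 0.995, 0.0, 0.0]
force: [1.0, 0.9, 0.4]
finger_gap: 85.2
gripper_force: 0.0
```

```bash
python3 - <<'E'
from h import *
go(530,40,260,np.pi-0.196)
E
```

```text
rot [ 0.0004  0.0007 -0.0029] d [-62.3 -67.8  -3.1] len 92 q6 -1.182 q1 0.19 tcp [482.3 118.7 256.9] yaw 2.943 F [1.  0.9 0.4] t 1.6
```

Emit:
steer_hand:
  deltas:
    - [[0, 0, 0, -62, -68, 0, 85], [0, 0, 0, -62, -68, 0, 85], [0, 0, 0, -62, -68, 0, 85], [0, 0, 0, -62, -68, 0, 85]]

```text
time: 2.05
tcp_pos: [528.8, 42.3, 256.5]
eef_rot: [0.099, 0.995, 0.0, -0.0]
force: [-0.7, 1.1, -0.5]
finger_gap: 84.7
gripper_force: 0.0
```

```bash
python3 - <<'E'
from h import *
im,c=snap("wrist","w1")
go(530,40,260,np.pi-0.196)
E
```

```text
rot [ 0.0002  0.0001 -0.0021] d [-1.8 -2.3 -3.4] len 4 q6 -1.341 q1 0.03 tcp [528.7  42.6 256.6] yaw 2.944 F [ 0.4 -0.4  0.7] t 2.1
```

View pics/w1.png

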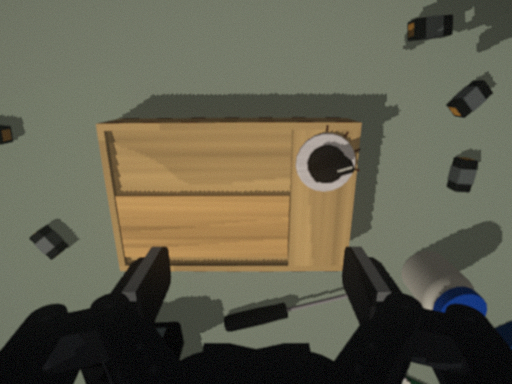

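```bash
cat > box.py <<'E'
from h import *
def box(im,c):
    hsv=cv2.cvtColor(im,cv2.COLOR_BGR2HSV)
    m=cv2.inRange(hsv,(8,70,60),(28,255,255)); m=cv2.morphologyEx(m,cv2.MORPH_OPEN,np.ones((3,3)))
    m=cv2.morphologyEx(m,cv2.MORPH_CLOSE,np.ones((15,15)))
    k=max(cv2.findContours(m,0,1)[0],key=cv2.contourArea)
    P=onz(c,k.reshape(-1,2),58)[:,:2].astype(np.float32)
    return cv2.minAreaRect(P)
E
python3 - <<'E'
from box import *
for n in("wrist","top"):
    im,c=snap(n)
    rc=box(im,c); print(n,np.round(rc[0],1),np.round(rc[1],1),rc[2], np.radians(rc[2])-np.pi/2)
    hsv=cv2.cvtColor(im,cv2.COLOR_BGR2HSV)
    m=((hsv[...,1]<60)&(hsv[...,2]>130)).astype(np.uint8)
    for k in cv2.findContours(m,0,1)[0]:
        if cv2.contourArea(k)>50:
            u=k.reshape(-1,2).mean(0)
            k=cv2.convexHull(k)
            P=onz(c,k.reshape(-1,2),61)[:,:2].astype(np.float32)
            print(" white",u.round(),np.round(cv2.minEnclosingCircle(P),1) if 0 else cv2.minEnclosingCircle(P))
    print([o for o in mods(im,c) if o[3]<80])
im,c=snap("wrist")
print(onz(c,[[97,123],[361,122],[352,270],[122,270]],58).round(1))
cv2.imwrite("pics/d1.png",cv2.resize(im[115:205,280:375],None,fx=6,fy=6,interpolation=cv2.INTER_CUBIC))
E
```

```text
wrist [568.6   3. ] [298.5 196.1] 78.8758316040039 -0.19415336505642822
 white [428. 298.] ((759.2125854492188, 238.3518524169922), 15.864114761352539)
 white [321. 163.] ((543.524658203125, 119.10595703125), 33.763038635253906)
[(array([ 53., 238.]), 587.1, -260.6, 59, 43, -66.0), (array([  9., 128.]), 435.4, -254.4, 36, 32, -20.0)]
top [550.3 -88.3] [109.7 195.3] 78.73002624511719 -0.1966981486360535
 white [213. 255.] ((457.38372802734375, 94.96479034423828), 54.73640441894531)
 white [211. 222.] ((538.3779296875, 117.59799194335938), 32.94873046875)
 white [245. 198.] ((707.00830078125, -61.163246154785156), 697.2860107421875)
 white [74. 39.] ((969.9485473632812, 492.9131164550781), 166.89552307128906)
[(array([379., 279.]), 431.7, -289.7, 47, 24, 74.2), (array([142., 265.]), 420.7, 268.8, 49, 23, 85.9), (array([127., 227.]), 508.9, 315.0, 46, 25, -55.9), (array([374., 210.]), 593.1, -275.1, 43, 28, 26.0), (array([136., 187.]), 607.4, 307.0, 44, 28, -14.4), (array([442.,  71.]), 968.9, -440.4, 71, 71, -13.2)]
[[ 449.4 -122.5   58. ]
 [ 506.   165.3   58. ]
 [ 693.6  137.2   58. ]
 [ 635.5 -157.9   58. ]]
```

View pics/d1.png

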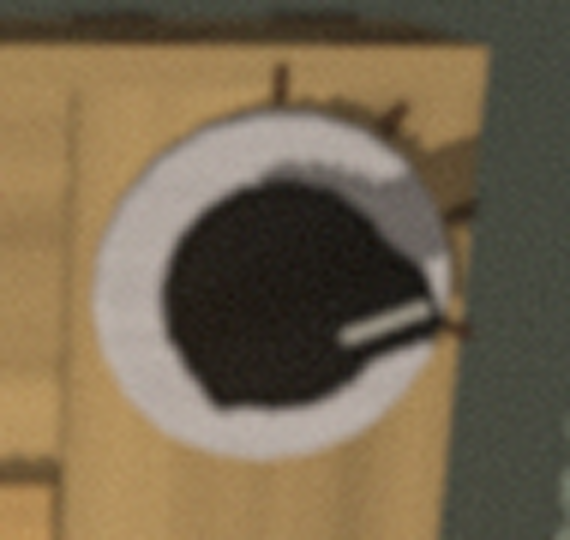

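```bash
python3 - <<'E'
from box import *
im,c=snap("wrist")
P=onz(c,[[336.7,171.3],[351.7,166]],102); print(P)
d=P[1]-P[0];print(np.arctan2(d[1],d[0]), np.hypot(*d[:2]))
D=np.array([543.5,119.1]); u=d[:2]/np.hypot(*d[:2]); v=D-P[0,:2]; print("offset perp",v[1]*u[0]-v[0]*u[1],"along",v@u)
go(543,119,150,1.146,False)
E
```

```text
[[543.03649641 122.6286888  102.        ]
 [540.47565356 138.15217752 102.        ]]
1.7342895335004513 15.733296472333397
offset perp 0.11702727167417509 along -3.55707532405083
rot [3.000e-04 1.000e-04 1.798e+00] d [  1.   77.7 106.7] len 132 q6 -1.341 q1 0.03 tcp [528.7  42.6 256.7] yaw 2.944 F [-0.5 -0.1  0.4] t 2.3
```

Emit:
steer_hand:
  deltas:
    - [[0, 0, 1.198, 1, 78, 107, 45], [0, 0, 1.198, 1, 78, 107, 45], [0, 0, 1.198, 1, 78, 107, 45], [0, 0, 1.198, 1, 78, 107, 45], [0, 0, 1.198, 1, 78, 107, 45], [0, 0, 1.198, 1, 78, 107, 45], [0, 0, 1.198, 1, 78, 107, 45], [0, 0, 1.198, 1, 78, 107, 45], [0, 0, 1.198, 1, 78, 107, 45]]

```text
time: 3.42
tcp_pos: [543.3, 118.7, 149.6]
eef_rot: [0.642, 0.767, 0.0, 0.0]
force: [0.3, -0.5, -0.2]
finger_gap: 44.7
gripper_force: 0.0
```

```bash
python3 - <<'E'
from box import *
im,c=snap("wrist","w2")
hsv=cv2.cvtColor(im,cv2.COLOR_BGR2HSV)
go(543.3,119.1,78,1.746)
E
```

```text
rot [0.     0.     0.0006] d [ 0.4  0.  71.6] len 72 q6 -0.007 q1 0.17 tcp [543.3 118.7 149.6] yaw 1.747 F [-0.1  0.9  0.3] t 3.5
```

View pics/w2.png

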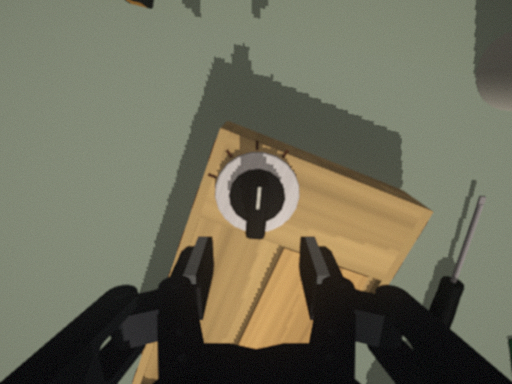

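Emit:
steer_hand:
  deltas:
    - [[0, 0, 0, 0.4, 0, 36, 45], [0, 0, 0, 0.4, 0, 72, 45], [0, 0, 0, 0.4, 0, 72, 45], [0, 0, 0, 0.4, 0, 72, 10], [0, 0, 0, 0.4, 0, 72, 10], [0, 0, 0, 0.4, 0, 72, 10], [0, 0, 0, 0.4, 0, 72, 10], [0, 0, 0, 0.4, 0, 72, 10]]
  force: 40

```text
time: 4.47
tcp_pos: [544.3, 119.1, 81.7]
eef_rot: [0.643, 0.766, 0.001, 0.001]
force: [-15.8, -4.3, 31.6]
finger_gap: 12.9
gripper_force: 88.5
```

```bash
python3 -c "
from h import *
print(monitor.state()['moment']); go(543.3,119.1,78,1.746)"
```

```text
[-0.51465504  2.63071669  0.0804372 ]
rot [ 0.0032 -0.     -0.0009] d [ 0.1 -1.   3.7] len 4 q6 -0.005 q1 0.17 tcp [544.3 119.1  81.7] yaw 1.745 F [-15.8  -4.3  31.6] t 4.5
```

Emit:
steer_hand:
  deltas:
    - [[0, 0, 0, 0, 0.5, -4, 10], [0, 0, 0, 0, 0.5, -4, 10], [0, 0, 0, 0, 0.5, -4, 10]]
  force: 40

```text
time: 4.85
tcp_pos: [544.3, 119.2, 85.4]
eef_rot: [0.643, 0.766, 0.001, 0.001]
force: [-18.1, -0.5, 32.4]
finger_gap: 12.9
gripper_force: 83.9
```

```bash
python3 -c "
from h import *
print(monitor.state()['moment']); go(543.3,119.1,82,1.746)"
```

```text
[-0.72010677  2.69578842  0.21862365]
rot [ 0.0022 -0.0002 -0.0008] d [ 0.1 -1.1  3.4] len 4 q6 -0.005 q1 0.17 tcp [544.3 119.2  85.4] yaw 1.745 F [-18.1  -0.5  32.4] t 4.8
```

Emit:
steer_hand:
  deltas:
    - [[0, 0, 0, 0, 0, 0, 24], [0, 0, 0, 0, 0, 0, 24], [0, 0, 0, 0, 0, 0, 24]]
  force: 20

```text
time: 5.22
tcp_pos: [544.0, 119.0, 81.8]
eef_rot: [0.643, 0.766, 0.0, 0.0]
force: [0.2, -0.0, -0.1]
finger_gap: 24.4
gripper_force: 0.0
```

```bash
python3 -c "
from h import *
print(monitor.state()['moment']); go(543.3,119.1,78,1.746)"
```

```text
[-0.00401567 -0.0092348  -0.04815649]
rot [ 0.0004  0.     -0.0011] d [ 0.2 -0.7  3.8] len 4 q6 -0.004 q1 0.17 tcp [544.  119.   81.8] yaw 1.745 F [ 0.2 -0.  -0.1] t 5.2
```

Emit:
steer_hand:
  deltas:
    - [[0, 0, 0, 0, 0, 0, 12], [0, 0, 0, 0, 0, 0, 12], [0, 0, 0, 0, 0, 0, 12], [0, 0, 0, 0, 0, 0, 12]]
  force: 20

```text
time: 5.72
tcp_pos: [544.3, 119.2, 84.4]
eef_rot: [0.643, 0.766, 0.001, 0.0]
force: [-14.5, 4.7, 33.4]
finger_gap: 13.2
gripper_force: 71.3
```

```bash
python3 -c "
from h import *
print(monitor.state()['moment']); go(543.3,119.1,78,1.746)
snap('wrist','w3')"
```

```text
[-0.61862436  2.05270032  0.21291003]
rot [ 0.0016 -0.0002 -0.0011] d [ 0.1 -1.   6.4] len 6 q6 -0.004 q1 0.17 tcp [544.3 119.2  84.4] yaw 1.745 F [-14.5   4.7  33.4] t 5.7
```

Emit:
steer_hand:
  deltas:
    - [[0, 0, -0.18, 0, -1, 0, 12], [0, 0, -0.36, 0, -1, 0, 12], [0, 0, -0.54, 0, -1, 0, 12], [0, 0, -0.72, 0, -1, 0, 12], [0, 0, -0.9, 0, -1, 0, 12], [0, 0, -1.08, 0, -1, 0, 12], [0, 0, -1.22, 0, -1, 0, 12], [0, 0, -1.22, 0, -1, 0, 12], [0, 0, -1.22, 0, -1, 0, 12], [0, 0, -1.22, 0, -1, 0, 12]]
  force: 40

```text
time: 7.02
tcp_pos: [545.0, 119.3, 85.1]
eef_rot: [0.088, 0.996, 0.001, 0.003]
force: [2.6, 2.7, 30.9]
finger_gap: 12.8
gripper_force: 84.2
```

```bash
python3 -c "
from h import *
print(monitor.state()['moment']); go(543.3,119.1,78,1.746)
snap('wrist','w3')"
```

```text
[ 0.3716502  -0.09759329 -0.51676193]
rot [0.0056 0.0036 1.2186] d [ 1.7 -0.5  7.1] len 7 q6 -1.224 q1 0.17 tcp [545.  119.3  85.1] yaw 2.965 F [ 2.6  2.7 30.9] t 7.0
```

Release, lift and go to a view pose to check the dial.

Emit:
steer_hand:
  deltas:
    - [[0, 0, 0, 0, 0, 0, 40], [0, 0, 0, 0, 0, 0, 40], [0, 0, 0, 0, 0, -50, 40], [0, 0, 0, 0, 0, -100, 40], [0, 0, 0, 0, 0, -150, 20], [0, 0, 0, -40, -60, -175, 10], [0, 0, 0, -40, -60, -175, 5], [0, 0, 0, -40, -60, -175, 5], [0, 0, 0, -40, -60, -175, 5]]

```text
time: 8.2
tcp_pos: [571.2, 53.4, 255.5]
eef_rot: [0.088, 0.996, 0.0, -0.001]
force: [-0.4, -0.1, 0.5]
finger_gap: 4.8
gripper_force: 0.0
```

```bash
python3 - <<'E'
from box import *
im,c=snap("wrist","w3")
rc=box(im,c); print(np.round(rc[0],1),np.round(rc[1],1), np.radians(rc[2])-np.pi/2)
hsv=cv2.cvtColor(im,cv2.COLOR_BGR2HSV)
m=((hsv[...,1]<60)&(hsv[...,2]>130)).astype(np.uint8)
for k in cv2.findContours(m,cv2.RETR_LIST,1)[0]:
    if 8<cv2.contourArea(k)<4000:
        P=onz(c,k.reshape(-1,2),102)[:,:2].astype(np.float32)
        print(k.reshape(-1,2).mean(0).round(),cv2.minAreaRect(P),cv2.minEnclosingCircle(onz(c,k.reshape(-1,2),61)[:,:2].astype(np.float32)))
go(571,4,150,np.pi-.196)
E
```

```text
[570.9   2.8] [298.8 192.1] -0.1964924194418447
[499. 359.] ((886.1261596679688, 319.86199951171875), (86.8918685913086, 44.930809020996094), 7.206396102905273) ((940.3017578125, 361.98406982421875), 52.55004119873047)
[254. 317.] ((746.7881469726562, 19.65994644165039), (6.552443981170654, 8.487789154052734), 40.984291076660156) ((783.1721801757812, 13.436712265014648), 5.3318963050842285)
[255. 318.] ((747.9732055664062, 21.496078491210938), (13.45447063446045, 10.331318855285645), 54.85059356689453) ((785.6500854492188, 13.77840518951416), 8.327816009521484)
[353. 275.] ((708.430419921875, 141.09347534179688), (5.041165351867676, 3.2811317443847656), 33.797401428222656) ((738.3391723632812, 151.60687255859375), 3.1931042671203613)
[130. 275.] ((663.706298828125, -109.42076873779297), (5.68718147277832, 4.642338752746582), 35.14662170410156) ((687.5741577148438, -133.84747314453125), 3.9208145141601562)
[203. 273.] ((675.2836303710938, -25.9032268
[... 28229 characters left out ...]
5, 33.83890151977539), 2.287897825241089)
[184.  52.] ((448.548583984375, 8.919892311096191), (13.039199829101562, 6.652167320251465), 27.626253128051758) ((442.22698974609375, 1.6044809818267822), 7.487868785858154)
[229.  48.] ((452.7178649902344, 50.006160736083984), (7.363068580627441, 7.543589115142822), 6.80130672454834) ((447.16204833984375, 47.05301284790039), 5.186652660369873)
[211.  48.] ((451.1918640136719, 33.297821044921875), (30.623018264770508, 16.391407012939453), 49.617523193359375) ((441.2187194824219, 32.329673767089844), 17.78301429748535)
rot [-0.0001 -0.0013  0.02  ] d [ -8.7 -48.8 105.6] len 117 q6 -1.346 q1 0.05 tcp [571.2  53.6 255.6] yaw 2.966 F [0.2 0.1 0.4] t 8.2
```

View pics/w3.png

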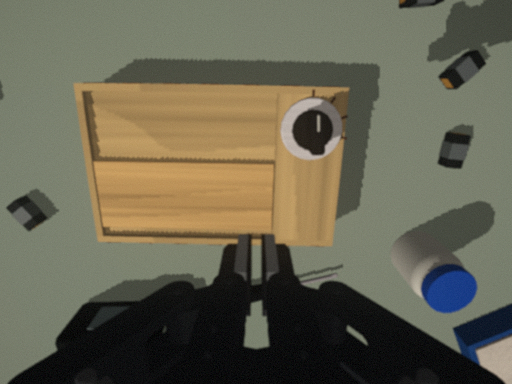

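```bash
cat >> h.py <<'E'
C=np.array([571.2,3.2]); YB=-0.196
ex=np.array([np.cos(YB),np.sin(YB)]); ey=np.array([-ex[1],ex[0]])
def b2w(x,y): return C+x*ex+y*ey
E
python3 -c "
from h import *
p=b2w(45,-34);print(p);go(*p,70,np.pi-.196)"
```

```text
[608.71698905 -38.91265288]
rot [-0.0001 -0.0013  0.02  ] d [-53.4 -84.5 185.5] len 211 q6 -1.346 q1 0.05 tcp [571.2  53.6 255.6] yaw 2.966 F [0.2 0.1 0.4] t 8.2
```

Emit:
steer_hand:
  deltas:
    - [[0, -0.001, 0.02, -53, -84, 100, 0], [0, -0.001, 0.02, -53, -84, 100, 0], [0, -0.001, 0.02, -53, -84, 185, 0], [0, -0.001, 0.02, -53, -84, 185, 0], [0, -0.001, 0.02, -53, -84, 185, 0], [0, -0.001, 0.02, -53, -84, 185, 0]]
  force: 20

```text
time: 9.0
tcp_pos: [609.7, -38.7, 73.4]
eef_rot: [0.098, 0.995, 0.0, 0.001]
force: [-0.5, -0.0, 0.3]
finger_gap: 0.2
gripper_force: 0.0
```

Emit:
steer_hand:
  deltas:
    - [[0, 0, 0, 0, 0, 6, 0], [0, 0, 0, 0, 0, 10, 0], [0, 0, 0, 0, 0, 10, 0], [0, 0, 0, 0, 0, 10, 0]]

```text
time: 9.5
tcp_pos: [609.1, -39.3, 61.7]
eef_rot: [0.098, 0.995, -0.0, 0.001]
force: [1.0, 0.9, -0.1]
finger_gap: -0.2
gripper_force: 0.0
```

```bash
python3 -c "
from h import *
p=b2w(45,-34);go(*p,56,np.pi-.196)"
```

```text
rot [ 0.0001  0.0012 -0.0008] d [0.5 0.3 5.7] len 6 q6 -1.48 q1 -0.11 tcp [609.1 -39.3  61.7] yaw 2.945 F [ 1.   0.9 -0.1] t 9.5
```

Emit:
steer_hand:
  deltas:
    - [[0, 0, 0, 0, 0, 3, 0], [0, 0, 0, 0, 0, 5, 0], [0, 0, 0, 0, 0, 5, 0], [0, 0, 0, 0, 0, 5, 0]]

```text
time: 10.0
tcp_pos: [609.7, -39.4, 57.5]
eef_rot: [0.098, 0.995, -0.0, 0.001]
force: [0.9, -0.2, 8.6]
finger_gap: -0.2
gripper_force: 3.9
```

Emit:
steer_hand:
  deltas:
    - [[0, 0, 0, 4, 0, 0.4, 0], [0, 0, 0, 13, 0, 0.4, 0], [0, 0, 0, 23, 0, 0.4, 0], [0, 0, 0, 33, 0, 0.4, 0], [0, 0, 0, 43, 0, 0.4, 0], [0, 0, 0, 53, 0, 0.4, 0], [0, 0, 0, 63, 0, 0.4, 0], [0, 0, 0, 72, 0, 0.4, 0], [0, 0, 0, 81, 0, 0.4, 0], [0, 0, 0, 87, 0, 0.4, 0]]

```text
time: 11.25
tcp_pos: [524.9, -22.5, 57.5]
eef_rot: [0.098, 0.995, -0.0, 0.003]
force: [5.7, -1.7, 7.2]
finger_gap: 0.2
gripper_force: 3.8
```

Emit:
steer_hand:
  deltas:
    - [[0, 0, 0, 2, 0, 0, 0], [0, 0, 0, 2, 0, 0, 0], [0, 0, 0, 2, 0, 0, 0]]

```text
time: 11.62
tcp_pos: [522.9, -22.0, 57.4]
eef_rot: [0.098, 0.995, -0.0, 0.002]
force: [1.4, -0.3, 10.7]
finger_gap: 0.2
gripper_force: 5.2
```

```bash
python3 -c "
from h import *
s=monitor.state(); print((s['tcp_pos'][:2]-C)@ex,s['force'])"
```

```text
-42.46762890421464 [ 1.37428342 -0.27964977 10.6652978 ]
```

Emit:
steer_hand:
  deltas:
    - [[0, 0, 0, 0, 0, -40, 0], [0, 0, 0, 0, 0, -100, 0], [0, 0, 0, -30, 20, -200, 0], [0, 0, 0, -30, 20, -200, 0], [0, 0, 0, -30, 20, -200, 0], [0, 0, 0, -30, 20, -200, 0], [0, 0, 0, -30, 20, -200, 0]]

```text
time: 12.5
tcp_pos: [554.3, -8.2, 254.6]
eef_rot: [0.098, 0.995, -0.0, -0.001]
force: [-0.1, 0.0, -0.3]
finger_gap: -0.1
gripper_force: 0.0
```

```bash
python3 - <<'E'
from box import *
im,c=snap("wrist","w4")
rc=box(im,c); print(np.round(rc[0],1),np.round(rc[1],1), np.radians(rc[2])-np.pi/2)
for x in(45,): print(proj(c,[[*b2w(x,-34+34*k),50] for k in(-2,-1,0,1,2)]).round())
print([o for o in mods(im,c) if o[3]<80])
go(550,0,260,np.pi-.196)
E
```

```text
[570.4   2. ] [297.2 191.3] -0.1955824172973648
[[185. 209.]
 [213. 209.]
 [240. 209.]
 [268. 209.]
 [296. 209.]]
[(array([509., 361.]), 979.2, 341.8, 31, 7, 6.1), (array([505., 331.]), 913.6, 324.7, 57, 28, 5.7), (array([497., 267.]), 786.4, 304.8, 42, 33, -55.7), (array([ 74., 219.]), 591.1, -269.9, 43, 38, 25.2), (array([293., 208.]), 630.8, 25.9, 49, 24, -8.4), (array([266., 207.]), 624.2, -8.1, 48, 26, -11.2), (array([239., 207.]), 617.1, -43.8, 49, 26, -10.9), (array([212., 207.]), 610.2, -79.1, 48, 25, -11.1), (array([184., 208.]), 602.9, -115.7, 49, 26, -8.6), (array([500., 148.]), 604.0, 295.3, 57, 36, 3.4), (array([ 20., 101.]), 431.7, -274.9, 62, 31, 75.4), (array([410.,  83.]), 499.5, 183.7, 45, 23, 70.5), (array([383.,  75.]), 487.5, 156.1, 21, 16, -35.9), (array([503.,  73.]), 511.4, 293.7, 38, 29, 2.3)]
rot [-0.0002 -0.0007 -0.001 ] d [ 5.9  7.2 -5.2] len 11 q6 -1.435 q1 -0.06 tcp [554.4  -8.2 254.8] yaw 2.945 F [ 0.4 -0.1  0.5] t 12.6
```

View pics/w4.png

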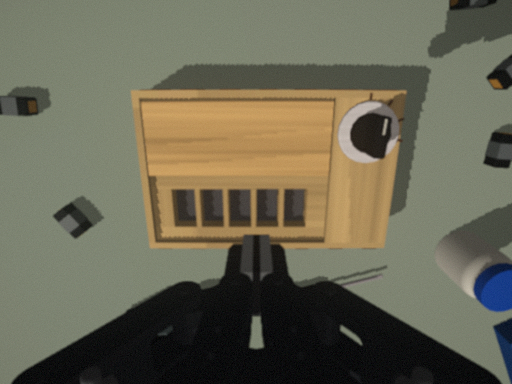

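```bash
cat >> h.py <<'E'
def find(im,c,box=None,f=0.42,lo=40,hi=4000,z=11):
    """dark silhouettes, centroid cast to z; brass included"""
    g=im.max(2).astype(float); b=np.median(g)
    hsv=cv2.cvtColor(im,cv2.COLOR_BGR2HSV)
    m=((g<f*b)|((hsv[...,1]>120)&(hsv[...,0]>5)&(hsv[...,0]<28)&(g<1.3*b))).astype(np.uint8)
    m=cv2.morphologyEx(m,cv2.MORPH_CLOSE,cv2.getStructuringElement(2,(13,13)))
    m=cv2.morphologyEx(m,cv2.MORPH_OPEN,np.ones((3,3)))
    out=[]
    for k in cv2.findContours(m,cv2.RETR_EXTERNAL,cv2.CHAIN_APPROX_NONE)[0]:
        a=cv2.contourArea(k)
        if not lo<a<hi: continue
        k=cv2.convexHull(k); M=cv2.moments(k); u=[M['m10']/M['m00'],M['m01']/M['m00']]
        p=onz(c,[u],z)[0]
        if box is not None and not(box[0]<p[0]<box[1] and box[2]<p[1]<box[3]): continue
        P=onz(c,k.reshape(-1,2),z)[:,:2].astype(np.float32)
        (x,y),(w,h),t=cv2.minAreaRect(P)
        if w<h: w,h,t=h,w,t+90
        if w>90: continue
        out.append((np.round(u).astype(int).tolist(),p[:2].round(1).tolist(),round(w),round(h),round(np.radians((t+90)%180-90),3)))
    return out
E
python3 - <<'E'
from h import *
im,c=snap("wrist"); print(np.median(im.max(2)), im[110:125,40:60].max(2).min())
for o in find(im,c,(350,720,-340,380)):print(o)
for o in mods(im,c,50):
    if 150<o[0][0]<320 and 180<o[0][1]<230: print(o, ((np.array(o[1:3])-C)@ex).round(1),((np.array(o[1:3])-C)@ey).round(1))
im,c=snap("top"); print(np.median(im.max(2)))
for o in find(im,c,(350,720,-340,380)):print(o)
E
```

```text
130.0 76
([73, 220], [594.8, -278.9], 43, 36, np.float64(0.44))
([499, 150], [609.2, 306.4], 45, 39, np.float64(-0.19))
([160, 145], [518.2, -127.2], 69, 49, np.float64(1.192))
([27, 105], [435.3, -278.8], 27, 23, np.float64(1.296))
([502, 75], [514.2, 305.6], 37, 29, np.float64(0.041))
([469, 4], [428.5, 265.5], 55, 9, np.float64(1.411))
(array([293., 208.]), 619.6, 24.9, 45, 23, -9.5) 43.2 30.7
(array([266., 207.]), 613.2, -7.0, 45, 24, -11.2) 43.2 -1.8
(array([239., 207.]), 606.7, -40.0, 45, 24, -11.1) 43.2 -35.5
(array([212., 207.]), 600.2, -72.8, 45, 23, -10.3) 43.2 -68.9
(array([184., 207.]), 593.4, -106.4, 45, 23, -8.8) 43.1 -103.2
136.0
([379, 278], [432.8, -291.9], 45, 23, np.float64(1.297))
([141, 265], [421.6, 272.0], 48, 22, np.float64(1.477))
([127, 226], [510.7, 317.8], 46, 25, np.float64(-0.982))
([196, 221], [535.9, 154.0], 61, 26, np.float64(-0.125))
([374, 210], [595.4, -277.4], 43, 25, np.float64(0.451))
([136, 187], [609.8, 308.7], 45, 26, np.float64(-0.254))
```

```bash
python3 -c "
from h import *
p=b2w(-25,-34);go(*p,135,np.pi-.196)"
```

```text
rot [-0.0001 -0.0001 -0.001 ] d [ 10.9 -19.6 120.3] len 122 q6 -1.435 q1 -0.06 tcp [554.6  -8.2 255.3] yaw 2.945 F [-0.   0.1  0.4] t 12.7
```

Emit:
steer_hand:
  deltas:
    - [[0, 0, 0, 11, -20, 120, 0], [0, 0, 0, 11, -20, 120, 0], [0, 0, 0, 11, -20, 120, 0], [0, 0, 0, 11, -20, 120, 0], [0, 0, 0, 11, -20, 120, 0]]

```text
time: 13.28
tcp_pos: [541.7, -25.5, 138.9]
eef_rot: [0.098, 0.995, -0.0, 0.002]
force: [-0.7, 0.2, -0.5]
finger_gap: -0.0
gripper_force: 0.0
```

```bash
python3 - <<'E'
from box import *
im,c=snap("wrist")
crop=im[90:290,100:420]
cv2.imwrite("pics/p1.png",cv2.resize(crop,None,fx=2.5,fy=2.5,interpolation=cv2.INTER_CUBIC))
np.save("c1.npy",np.array(c,dtype=object),allow_pickle=True); np.save("im1.npy",im)
E
```

```text
(no output)
```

View pics/p1.png

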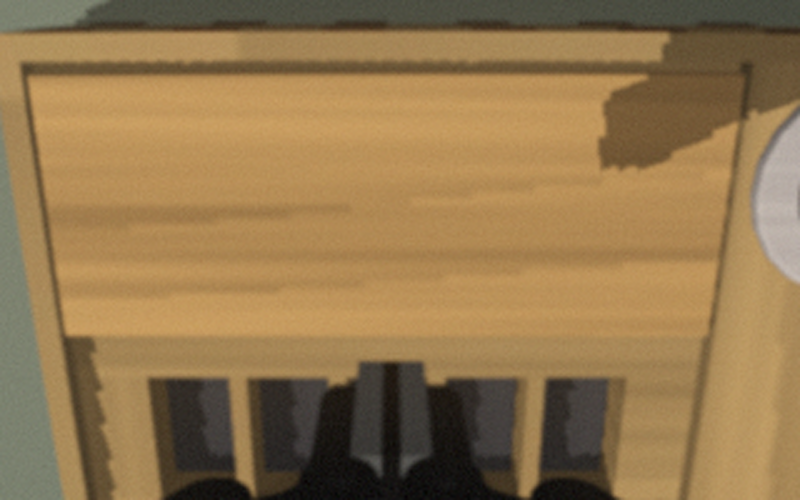

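```bash
python3 - <<'E'
from h import *
c=tuple(np.load("c1.npy",allow_pickle=True)); im=np.load("im1.npy")
pts=[[148,378],[231,378],[248,378],[527,378],[545,378],[626,378],[100+0,338],[700,338],[85,338],[25,65],[748,65]]
for q in pts:
    p=onz(c,[[100+q[0]/2.5,90+q[1]/2.5]],50 if q[1]==378 else 57.5)[0][:2]
    print(q,((p-C)@ex).round(1),((p-C)@ey).round(1))
# row profile
for row in (243,246): print(im[row,150:360:1].max(1)[:])
E
```

```text
[148, 378] 19.5 -116.7
[231, 378] 19.3 -88.2
[248, 378] 19.3 -82.4
[527, 378] 19.2 12.5
[545, 378] 19.2 18.7
[626, 378] 19.3 46.4
[100, 338] 0.9 -128.2
[700, 338] 0.8 66.6
[85, 338] 0.9 -133.2
[25, 65] -85.8 -139.8
[748, 65] -86.0 69.4
[171 170 165 164 167 166 165 165 153 115  81  77  77  76  78  73  62  50
  52  50  54  50  48  46  48  50  52  51  45  52  52  60  76  66  72  66
  71  72  71  67  85 118 157 170 165 167 167 160 142 101  78  73  76  64
  56  46  53  51  50  45  49  47  46  49  50  51  58  65  70  69  67  68
  69  70  70  71  72  71  71  67  86 122 142 139 128 120 128 122 100  75
  57  46  51  62  65  64  63  64  63  64  64  66  57  44  33  30  34  33
  37  49  52  64  67  63  61  64  65  67  61  70  88 110 124 129 126 126
 124 113  78  56  48  44  53  52  47  50  51  51  51  48  56  68  69  70
  71  72  68  70  73  73  73  74  71  68  73  72  82 103 118 126 135 152
 164 165 169 167 161 142  94  61  48  47  52  53  53  51  53  53  55  65
  71  71  71  72  72  72  74  75  78  72  71  71  82  97 117 116 115 116
 113 121 140 154 157 157 157 155 160 161 156 159]
[169 172 169 169 168 167 168 167 162 131  92  74  75  81  77  74  72  58
  49  52  48  53  52  51  51  52  51  50  53  56  61  67  70  70  77  70
  71  72  72  74  74 104 141 160 168 169 166 164 145 108  83  76  82  72
  60  44  44  50  52  47  52  49  44  47  44  51  54  62  69  69  64  71
  70  73  74  71  71  76  66  65  57  52  37  36  36  29  31  28  30  32
  32  34  49  65  66  65  67  63  62  66  65  64  54  43  30  30  34  29
  41  41  55  66  61  65  68  64  66  64  65  62  51  35  32  32  28  31
  28  29  31  27  39  38  41  48  43  49  47  51  52  49  48  64  72  71
  68  68  71  67  71  71  73  78  69  73  70  73  86 106 117 127 140 158
 163 167 165 163 160 126  84  55  47  52  52  55  54  53  56  61  66  67
  68  74  72  72  72  73  74  70  73  73  71  71  86 107 122 119 117 120
 113 123 137 153 149 156 153 154 153 154 153 155]
```

```bash
python3 -c "
from h import *
go(510.7,317.8,150,-.982)"
```

```text
rot [0.002  0.0038 0.7854] d [ 97.2 330.6 -11.8] len 345 q6 -1.468 q1 -0.09 tcp [541.5 -25.5 138.5] yaw 2.945 F [-0.1 -0.2 -0.4] t 13.3
```

Emit:
steer_hand:
  deltas:
    - [[0.002, 0.004, 0, 0, 0, -22, 0], [0.002, 0.004, 0.785, 97, 330, -22, 50], [0.002, 0.004, 0.785, 97, 330, -22, 50], [0.002, 0.004, 0.785, 97, 330, -22, 50], [0.002, 0.004, 0.785, 97, 330, -22, 50], [0.002, 0.004, 0.785, 97, 330, -22, 50], [0.002, 0.004, 0.785, 97, 330, -22, 50], [0.002, 0.004, 0.785, 97, 330, -12, 50], [0.002, 0.004, 0.785, 97, 330, -12, 50], [0.002, 0.004, 0.785, 97, 330, -12, 50]]

```text
time: 14.58
tcp_pos: [510.2, 316.1, 148.6]
eef_rot: [0.472, 0.882, -0.0, -0.001]
force: [-0.4, -0.3, 0.4]
finger_gap: 50.1
gripper_force: 0.0
```

```bash
python3 - <<'E'
from h import *
im,c=snap("wrist","w5")
for o in find(im,c,(350,720,-340,380)):print(o)
im,c=snap("top")
for o in find(im,c,(350,720,-340,380)):print(o)
go(510.7,317.8,150,-.982)
E
```

```text
([258, 196], [521.3, 300.9], 21, 8, np.float64(0.59))
([140, 182], [418.4, 249.7], 22, 10, np.float64(-0.077))
([258, 162], [502.5, 329.7], 21, 14, np.float64(0.59))
([160, 153], [421.7, 285.1], 23, 18, np.float64(-0.101))
([379, 278], [432.7, -291.9], 45, 24, np.float64(1.276))
([127, 267], [414.2, 304.4], 32, 14, np.float64(1.022))
([148, 266], [419.5, 255.9], 19, 17, np.float64(0.07))
([101, 249], [452.4, 370.6], 45, 21, np.float64(0.149))
([132, 224], [517.6, 305.7], 25, 19, np.float64(0.402))
([374, 210], [595.4, -277.4], 43, 25, np.float64(0.451))
([136, 187], [609.8, 308.9], 45, 27, np.float64(-0.249))
rot [-0.0018 -0.002  -0.0011] d [ 1.1  1.3 -1.4] len 2 q6 -0.077 q1 0.51 tcp [510.2 316.2 148.6] yaw 2.159 F [-0.3  0.3  1.1] t 14.7
```

View pics/w5.png

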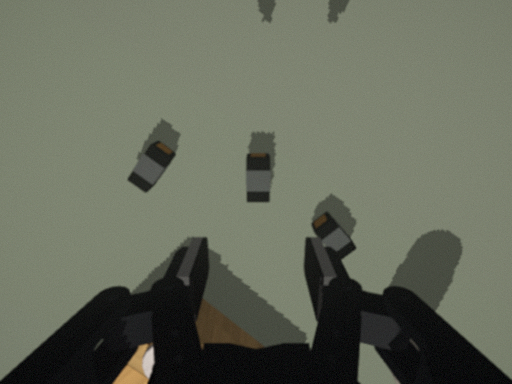

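```bash
sed -i 's/z=11):/z=11,k0=13):/; s/(13,13)/(k0,k0)/' h.py; cat >> h.py <<'E'
def near(yaw=None):
    """module nearest the tool, seen by the wrist camera"""
    im,c=snap("wrist"); s=monitor.state(); t=s["tcp_pos"]
    L=[o for o in find(im,c,(t[0]-60,t[0]+60,t[1]-60,t[1]+60),k0=27,lo=300)]
    for o in L: print(o)
    if L:
        o=min(L,key=lambda o:np.hypot(o[1][0]-t[0],o[1][1]-t[1])); return o
E
python3 - <<'E'
from h import *
o=near(); go(*o[1],13,o[4])
E
```

```text
([258, 177], [510.8, 317.2], 46, 21, np.float64(-0.991))
rot [-0.0018 -0.002   0.008 ] d [  0.2   1.3 135.6] len 136 q6 -0.077 q1 0.51 tcp [510.2 316.2 148.6] yaw 2.159 F [-0.2 -0.9 -0.5] t 14.7
```

Emit:
steer_hand:
  deltas:
    - [[-0.002, -0.002, 0.008, 0, 1.2, 60, 50], [-0.002, -0.002, 0.008, 0, 1.2, 110, 50], [-0.002, -0.002, 0.008, 0, 1.2, 134, 50], [-0.002, -0.002, 0.008, 0, 1.2, 134, 50], [-0.002, -0.002, 0.008, 0, 1.2, 134, 50]]
  force: 30

```text
time: 15.35
tcp_pos: [511.1, 317.9, 15.6]
eef_rot: [0.475, 0.88, 0.001, 0.0]
force: [0.8, 0.5, 0.4]
finger_gap: 50.0
gripper_force: 0.0
```

Emit:
steer_hand:
  deltas:
    - [[0, 0, 0, 0, 0, 0, 15], [0, 0, 0, 0, 0, 0, 15], [0, 0, 0, 0, 0, 0, 15], [0, 0, 0, 0, 0, 0, 15], [0, 0, 0, 0, 0, 0, 15]]

```text
time: 15.98
tcp_pos: [510.9, 318.0, 15.4]
eef_rot: [0.475, 0.88, 0.001, 0.0]
force: [-0.2, -1.3, 7.1]
finger_gap: 20.8
gripper_force: 29.5
```

```bash
python3 -c "
from h import *
go(510.8,317.2,13,-.991)"
```

```text
rot [0.0013 0.0001 0.0012] d [-0.6 -0.5  2.4] len 3 q6 -0.067 q1 0.51 tcp [510.9 318.   15.4] yaw 2.152 F [-0.2 -1.3  7.1] t 16.0
```

Emit:
steer_hand:
  deltas:
    - [[0, 0, 0, 0, 0, -50, 15], [0, 0, 0, 0, 0, -110, 15], [0, 0, 0, 0, 0, -135, 15], [0, 0, 0, 0, 0, -135, 15]]

```text
time: 16.48
tcp_pos: [511.1, 318.2, 151.9]
eef_rot: [0.475, 0.88, 0.002, 0.001]
force: [0.5, -1.0, -0.2]
finger_gap: 20.9
gripper_force: 29.9
```

```bash
python3 -c "
from h import *
p=b2w(44.3,-.9);print(p);go(*p,110,np.pi-.196)"
```

```text
[614.47653344  -6.31008168]
rot [ 0.0036  0.0017 -0.7938] d [-328.   -91.9   41.6] len 343 q6 -0.067 q1 0.51 tcp [511.1 318.2 151.9] yaw 2.152 F [ 0.5 -1.  -0.2] t 16.5
```

Emit:
steer_hand:
  deltas:
    - [[0.003, 0.002, -0.13, -55, -16, 0, 15], [0.003, 0.002, -0.26, -110, -31, 0, 15], [0.003, 0.002, -0.40, -165, -46, 0, 15], [0.003, 0.002, -0.53, -220, -62, 0, 15], [0.003, 0.002, -0.66, -275, -77, 10, 15], [0.003, 0.002, -0.794, -328, -92, 30, 15], [0.003, 0.002, -0.794, -328, -92, 42, 15], [0.003, 0.002, -0.794, -328, -92, 42, 15], [0.003, 0.002, -0.794, -328, -92, 42, 15]]

```text
time: 17.6
tcp_pos: [613.4, -5.9, 107.2]
eef_rot: [0.098, 0.995, -0.001, -0.002]
force: [0.1, 0.2, -0.5]
finger_gap: 21.1
gripper_force: 29.9
```

```bash
python3 - <<'E'
from h import *
p=b2w(44.3,-.9);go(*p,52,np.pi-.196)
im,c=snap("wrist");st=monitor.state()
cv2.imwrite("pics/p2.png",cv2.resize(im[120:300,150:370],None,fx=3,fy=3,interpolation=cv2.INTER_CUBIC))
print(proj(c,[[*b2w(44.3+a,-.9+b),50] for a in(-25,25) for b in(-14,14)]).round(1), proj(c,[st["tcp_pos"]]).round(1))
E
```

```text
rot [-0.0021 -0.0033  0.0006] d [-1.4 -0.1 55.2] len 55 q6 -1.425 q1 -0.05 tcp [613.4  -5.9 107.2] yaw 2.946 F [ 0.1  0.2 -0.5] t 17.6
[[235.8 177.2]
 [276.9 177.3]
 [237.1 242.8]
 [275.3 242.9]] [[256.6 251.2]]
```

View pics/p2.png

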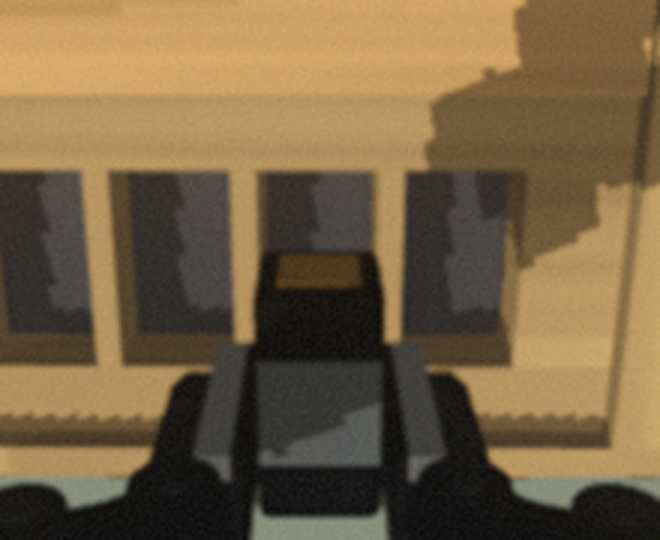

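```bash
python3 - <<'E'
from h import *
im,c=snap("wrist");st=monitor.state()
t=st["tcp_pos"][:2]
for q in([318,360],[318,515],[258,360],[384,360]):
    p=onz(c,[[150+q[0]/3,120+q[1]/3]],114)[0][:2]-t; print(((p@ex)).round(1),(p@ey).round(1))
E
```

```text
-9.7 -0.2
21.0 -0.1
-9.6 -10.1
-9.7 10.8
```

```bash
python3 - <<'E'
from h import *
im,c=snap("wrist");st=monitor.state()
t=st["tcp_pos"][:2]
for z,q in((114,[318,300]),(114,[318,360]),(114,[318,465]),(114,[318,515]),(92,[318,253])):
    p=onz(c,[[150+q[0]/3,120+q[1]/3]],z)[0][:2]-t; print(q,((p@ex)).round(1),(p@ey).round(1))
print(im[195:245,256].max(1))
E
```

```text
[318, 300] -20.5 -0.2
[318, 360] -9.6 -0.1
[318, 465] 10.7 -0.1
[318, 515] 21.1 -0.1
[318, 253] -20.2 -0.2
[64 70 73 74 73 79 74 68 56 55 69 76 78 80 82 84 81 79 85 89 69 35 26 23
 24 24 21 24 23 23 25 22 25 17 23 25 19 25 24 19 21 21 20 23 28 32 52 54
 48 58]
```

Emit:
steer_hand:
  deltas:
    - [[-0.002, -0.003, 0, -1, 0, 25, 15], [-0.002, -0.003, 0, -1, 0, 40, 15], [-0.002, -0.003, 0, -1, 0, 48, 15], [-0.002, -0.003, 0, -1, 0, 55, 15], [-0.002, -0.003, 0, -1, 0, 55, 15], [-0.002, -0.003, 0, -1, 0, 55, 15], [-0.002, -0.003, 0, -1, 0, 55, 15]]

```text
time: 18.62
tcp_pos: [614.5, -7.2, 52.5]
eef_rot: [0.098, 0.995, -0.0, 0.0]
force: [0.2, 0.0, -0.2]
finger_gap: 21.2
gripper_force: 29.9
```

```bash
python3 - <<'E'
from h import *
p=b2w(44.3,-.9);go(*p,52,np.pi-.196)
E
```

```text
rot [-0.0002  0.0002  0.0002] d [0.2 0.9 0.5] len 1 q6 -1.428 q1 -0.05 tcp [614.5  -7.2  52.5] yaw 2.946 F [ 0.2  0.  -0.2] t 18.6
```

Emit:
steer_hand:
  deltas:
    - [[0, 0, 0, 0, 0.8, 0, 15], [0, 0, 0, 0, 0.8, 0, 34], [0, 0, 0, 0, 0.8, 0, 34], [0, 0, 0, 0, 0.8, 0, 34], [0, 0, 0, 0, 0.8, -25, 34], [0, 0, 0, 0, 0.8, -25, 0], [0, 0, 0, 0, 0.8, -25, 0], [0, 0, 0, 0, 0.8, -25, 0], [0, 0, 0, 0, 0.8, -12, 0], [0, 0, 0, 0, 0.8, -5, 0]]
  force: 20

```text
time: 19.88
tcp_pos: [613.8, -6.4, 55.3]
eef_rot: [0.098, 0.995, -0.0, -0.001]
force: [-1.1, -0.3, 6.8]
finger_gap: 0.1
gripper_force: 3.2
```

Emit:
steer_hand:
  deltas:
    - [[0, 0, 0, 0, 0, 2, 0], [0, 0, 0, 0, 0, 5, 0], [0, 0, 0, 0, 0, 8, 0], [0, 0, 0, 0, 0, 9, 0], [0, 0, 0, 0, 0, 9, 0], [0, 0, 0, 0, 0, 9, 0]]

```text
time: 20.62
tcp_pos: [614.4, -6.4, 49.6]
eef_rot: [0.098, 0.995, -0.0, -0.0]
force: [-10.6, 0.2, 19.5]
finger_gap: -0.0
gripper_force: 9.7
```

Emit:
steer_hand:
  deltas:
    - [[0, 0, 0, 0, 0, -40, 0], [0, 0, 0, 0, 0, -90, 0], [0, 0, 0, 0, 0, -110, 0], [0, 0, 0, 0, 0, -110, 0]]

```text
time: 21.12
tcp_pos: [614.9, -6.4, 159.0]
eef_rot: [0.098, 0.995, -0.0, 0.001]
force: [0.6, -0.0, -0.3]
finger_gap: 0.1
gripper_force: 0.0
```

```bash
python3 - <<'E'
from h import *
im,c=snap("wrist"); 
cv2.imwrite("pics/p3.png",cv2.resize(im[120:300,150:370],None,fx=3,fy=3,interpolation=cv2.INTER_CUBIC))
im,c=snap("top")
for o in find(im,c,(350,720,-340,380)):print(o)
go(421.6,272,150,1.477)
go(609.8,308.8,150,-.25)
E
```

```text
([378, 278], [432.5, -291.5], 45, 23, np.float64(1.297))
([141, 265], [421.0, 270.9], 47, 21, np.float64(1.509))
([374, 210], [595.4, -277.5], 43, 25, np.float64(0.427))
([136, 187], [609.8, 308.7], 44, 26, np.float64(-0.254))
rot [-2.0000e-03 -1.4000e-03  1.4688e+00] d [242.9 235.6   6.8] len 338 q6 -1.427 q1 -0.05 tcp [614.   -6.4 156.3] yaw 2.946 F [ 1.2  1.2 -0. ] t 21.2
rot [-0.0006 -0.0022  0.0542] d [ 65.4 308.4   6.3] len 315 q6 -1.427 q1 -0.05 tcp [614.   -6.4 156.3] yaw 2.946 F [ 1.2  1.2 -0. ] t 21.2
```

View pics/p3.png

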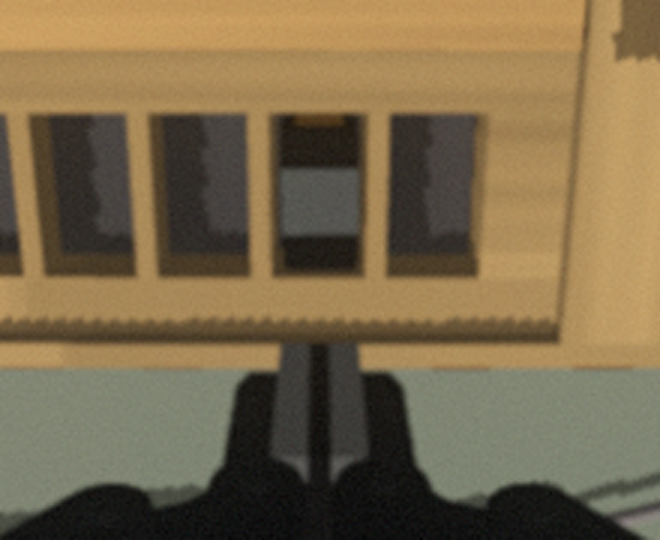

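Emit:
steer_hand:
  deltas:
    - [[0, 0, 0.05, 12, 58, 0, 50], [0, 0, 0.05, 25, 116, 6, 50], [0, 0, 0.05, 38, 174, 6, 50], [0, 0, 0.05, 50, 232, 6, 50], [0, 0, 0.05, 60, 290, 6, 50], [0, 0, 0.05, 65, 308, 6, 50], [0, 0, 0.05, 65, 308, 6, 50], [0, 0, 0.05, 65, 308, 6, 50]]

```text
time: 22.22
tcp_pos: [610.6, 307.1, 151.1]
eef_rot: [0.123, 0.992, -0.001, -0.001]
force: [0.2, -0.0, -0.1]
finger_gap: 50.0
gripper_force: 0.0
```

```bash
python3 - <<'E'
from h import *
o=near(); go(*o[1],12,o[4])
E
```

```text
([258, 175], [608.7, 308.6], 46, 21, np.float64(-0.255))
rot [-0.0009 -0.0009  0.008 ] d [  2.2   1.2 139.4] len 139 q6 -0.895 q1 0.43 tcp [610.7 307.  151.4] yaw 2.895 F [ 0.7 -0.2 -0.1] t 22.3
```

Emit:
steer_hand:
  deltas:
    - [[0, 0, 0.008, 2, 1.2, 60, 50], [0, 0, 0.008, 2, 1.2, 115, 50], [0, 0, 0.008, 2, 1.2, 139, 50], [0, 0, 0.008, 2, 1.2, 139, 50], [0, 0, 0.008, 2, 1.2, 139, 50]]
  force: 30

```text
time: 22.9
tcp_pos: [609.8, 309.6, 14.7]
eef_rot: [0.127, 0.992, 0.0, 0.001]
force: [-0.3, 0.0, 0.5]
finger_gap: 49.6
gripper_force: 0.0
```

Emit:
steer_hand:
  deltas:
    - [[0, 0, 0, 0, 0, 0, 15], [0, 0, 0, 0, 0, 0, 15], [0, 0, 0, 0, 0, 0, 15], [0, 0, 0, 0, 0, 0, 15], [0, 0, 0, 0, 0, 0, 15]]

```text
time: 23.52
tcp_pos: [609.5, 310.1, 14.6]
eef_rot: [0.127, 0.992, 0.0, 0.001]
force: [-1.1, -1.3, 6.8]
finger_gap: 21.1
gripper_force: 29.5
```

Emit:
steer_hand:
  deltas:
    - [[0, 0, 0, 0, 0, -50, 15], [0, 0, 0, 0, 0, -110, 15], [0, 0, 0, 0, 0, -137, 15], [0, 0, 0, 0, 0, -137, 15], [0, 0, 0, 0, 0, -137, 15]]

```text
time: 24.15
tcp_pos: [608.6, 309.8, 149.0]
eef_rot: [0.127, 0.992, -0.0, -0.001]
force: [0.5, -0.3, -1.7]
finger_gap: 20.9
gripper_force: 29.9
```

```bash
python3 -c "
from h import *
p=b2w(44.3,33.1);print(p);go(*p,110,np.pi-.196)"
```

```text
[621.09794795  27.03893434]
rot [-0.0009 -0.0012 -0.0578] d [ -83.1 -270.6   39.1] len 286 q6 -0.883 q1 0.43 tcp [608.6 309.8 149. ] yaw 2.888 F [ 0.5 -0.3 -1.7] t 24.1
```

```bash
cat >> h.py <<'E'
def inhand(top=7.):
    im,c=snap("wrist"); st=monitor.state(); t=st["tcp_pos"]; zt=t[2]+top
    g=im[:,250:263].max(2).mean(1); b=(g>39).astype(int)
    X=R.from_quat(st["eef_rot"]).as_matrix()[:,0]
    xs=[float(((onz(c,[[256,v]],zt)[0]-t)@-X)) for v in range(200,310)]
    s=b[200:310]; e=np.flatnonzero(np.diff(s))
    print("edges (mm along -toolx):",[(round((xs[i]+xs[i+1])/2,1),int(s[i+1])) for i in e],"gap",round(st["finger_gap"],1))
E
```

Emit:
steer_hand:
  deltas:
    - [[0, 0, -0.01, -18, -58, 0, 15], [0, 0, -0.02, -36, -116, 0, 15], [0, 0, -0.03, -54, -174, 5, 15], [0, 0, -0.058, -72, -232, 20, 15], [0, 0, -0.058, -83, -270, 38, 15], [0, 0, -0.058, -83, -270, 38, 15], [0, 0, -0.058, -83, -270, 38, 15], [0, 0, -0.058, -83, -270, 38, 15]]

```text
time: 25.15
tcp_pos: [621.6, 28.8, 112.0]
eef_rot: [0.097, 0.995, -0.0, -0.0]
force: [0.8, -0.7, -1.0]
finger_gap: 20.7
gripper_force: 29.9
```

```bash
python3 - <<'E'
from h import *
inhand(); p=b2w(44.3,33.1);go(*p,52,np.pi-.196)
E
```

```text
edges (mm along -toolx): [(-23.3, 0), (-10.4, 1), (10.5, 0), (20.4, 1)] gap 20.5
rot [-0.0001 -0.0002  0.0015] d [ 0.1 -1.8 60.2] len 60 q6 -1.371 q1 0.01 tcp [621.6  28.8 112.2] yaw 2.947 F [ 0.6  0.  -0.4] t 25.2
```

Emit:
steer_hand:
  deltas:
    - [[0, 0, 0, 0, -1.6, 25, 15], [0, 0, 0, 0, -1.6, 42, 15], [0, 0, 0, 0, -1.6, 52, 15], [0, 0, 0, 0, -1.6, 60, 15], [0, 0, 0, 0, -1.6, 60, 15], [0, 0, 0, 0, -1.6, 60, 15], [0, 0, 0, 0, -1.6, 60, 15]]

```text
time: 26.08
tcp_pos: [621.4, 26.2, 52.6]
eef_rot: [0.098, 0.995, -0.0, 0.0]
force: [0.2, 0.3, -0.5]
finger_gap: 21.0
gripper_force: 29.9
```

```bash
python3 - <<'E'
from h import *
p=b2w(44.3,33.1);go(*p,52,np.pi-.196)
E
```

```text
rot [-0.0001  0.0004  0.0002] d [0.5 0.7 0.6] len 1 q6 -1.374 q1 0.0 tcp [621.4  26.2  52.6] yaw 2.946 F [ 0.2  0.3 -0.5] t 26.1
```

Emit:
steer_hand:
  deltas:
    - [[0, 0, 0, 0, 0.6, 0, 15], [0, 0, 0, 0, 0.6, 0, 34], [0, 0, 0, 0, 0.6, 0, 34], [0, 0, 0, 0, 0.6, 0, 34], [0, 0, 0, 0, 0.6, -25, 34], [0, 0, 0, 0, 0.6, -25, 0], [0, 0, 0, 0, 0.6, -25, 0], [0, 0, 0, 0, 0.6, -25, 0], [0, 0, 0, 0, 0.6, -12, 0], [0, 0, 0, 0, 0.6, -5, 0]]
  force: 20

```text
time: 27.32
tcp_pos: [620.7, 26.8, 55.2]
eef_rot: [0.098, 0.995, -0.0, -0.001]
force: [-0.6, -0.3, 5.8]
finger_gap: 0.0
gripper_force: 3.1
```

Emit:
steer_hand:
  deltas:
    - [[0, 0, 0, 0, 0, 2, 0], [0, 0, 0, 0, 0, 5, 0], [0, 0, 0, 0, 0, 8, 0], [0, 0, 0, 0, 0, 8.5, 0], [0, 0, 0, 0, 0, 8.5, 0], [0, 0, 0, 0, 0, 8.5, 0]]

```text
time: 28.08
tcp_pos: [621.3, 26.8, 49.7]
eef_rot: [0.098, 0.995, -0.0, -0.0]
force: [-8.1, -0.2, 14.3]
finger_gap: 0.2
gripper_force: 7.3
```

Emit:
steer_hand:
  deltas:
    - [[0, 0, 0, 0, 0, -40, 0], [0, 0, 0, 0, 0, -90, 0], [0, 0, 0, 0, 0, -110, 0], [0, 0, 0, 0, 0, -110, 0]]

```text
time: 28.58
tcp_pos: [621.8, 26.8, 159.5]
eef_rot: [0.098, 0.995, 0.0, 0.001]
force: [-0.7, -0.2, -0.9]
finger_gap: -0.3
gripper_force: 0.0
```

```bash
python3 - <<'E'
from h import *
im,c=snap("top")
for o in find(im,c,(350,720,-340,380)):print(o)
go(421,271.5,150,1.49)
E
```

```text
([378, 278], [432.4, -291.6], 45, 23, np.float64(1.297))
([141, 265], [421.0, 270.9], 47, 21, np.float64(1.509))
([374, 210], [595.4, -277.5], 43, 25, np.float64(0.427))
([300, 197], [614.9, -95.4], 80, 57, np.float64(0.117))
rot [-8.0000e-04 -4.0000e-04  1.4558e+00] d [244.  201.    7.9] len 316 q6 -1.373 q1 0.0 tcp [621.2  26.9 157.7] yaw 2.946 F [-0.2  0.2 -0.6] t 28.6
```

Emit:
steer_hand:
  deltas:
    - [[0, 0, 0.16, 30, 25, 0, 0], [0, 0, 0.32, 60, 50, 0, 0], [0, 0, 0.48, 90, 75, 0, 0], [0, 0, 0.64, 120, 100, 0, 0], [0, 0, 0.80, 150, 125, 4, 50], [0, 0, 0.96, 180, 150, 8, 50], [0, 0, 1.12, 210, 175, 8, 50], [0, 0, 1.28, 244, 201, 8, 50], [0, 0, 1.456, 244, 201, 8, 50], [0, 0, 1.456, 244, 201, 8, 50]]

```text
time: 29.88
tcp_pos: [420.4, 271.4, 148.7]
eef_rot: [0.735, 0.679, -0.001, -0.0]
force: [-0.4, -0.1, 0.1]
finger_gap: 50.0
gripper_force: 0.0
```

Emit:
steer_hand:
  deltas:
    - [[0, 0, 0, 0, 0, 0, 50], [0, 0, 0, 0, 0, 0, 50]]

```text
time: 30.12
tcp_pos: [421.2, 271.1, 150.0]
eef_rot: [0.735, 0.678, -0.001, -0.0]
force: [-0.2, 0.7, 0.9]
finger_gap: 49.7
gripper_force: 0.0
```

```bash
python3 - <<'E'
from h import *
o=near(); go(*o[1],12,o[4])
E
```

```text
([256, 177], [420.7, 270.2], 47, 21, np.float64(1.493))
rot [-0.0008  0.0005 -0.0021] d [ -0.9  -0.4 138.2] len 138 q6 0.601 q1 0.52 tcp [421.3 271.1 150.2] yaw 1.491 F [-0.7  0.1 -0.5] t 30.2
```

Emit:
steer_hand:
  deltas:
    - [[0, 0, 0, -0.9, 0, 60, 50], [0, 0, 0, -0.9, 0, 115, 50], [0, 0, 0, -0.9, 0, 138, 50], [0, 0, 0, -0.9, 0, 138, 50], [0, 0, 0, -0.9, 0, 138, 50]]
  force: 30

```text
time: 30.8
tcp_pos: [421.7, 270.8, 13.9]
eef_rot: [0.735, 0.678, 0.001, 0.0]
force: [0.1, 0.2, 0.5]
finger_gap: 50.0
gripper_force: 0.0
```

Emit:
steer_hand:
  deltas:
    - [[0, 0, 0, 0, 0, 0, 15], [0, 0, 0, 0, 0, 0, 15], [0, 0, 0, 0, 0, 0, 15], [0, 0, 0, 0, 0, 0, 15], [0, 0, 0, 0, 0, 0, 15]]

```text
time: 31.42
tcp_pos: [421.5, 270.8, 13.8]
eef_rot: [0.735, 0.678, 0.001, 0.0]
force: [-0.8, -1.3, 6.9]
finger_gap: 20.8
gripper_force: 29.6
```

Emit:
steer_hand:
  deltas:
    - [[0, 0, 0, 0, 0, -50, 15], [0, 0, 0, 0, 0, -110, 15], [0, 0, 0, 0, 0, -137, 15], [0, 0, 0, 0, 0, -137, 15], [0, 0, 0, 0, 0, -137, 15]]

```text
time: 32.05
tcp_pos: [420.6, 270.4, 148.6]
eef_rot: [0.735, 0.678, -0.001, -0.0]
force: [-0.3, 0.2, -0.9]
finger_gap: 20.8
gripper_force: 30.0
```

```bash
python3 -c "
from h import *
p=b2w(44.3,-34.9);print(p);go(*p,110,np.pi-.196)"
```

```text
[607.85511893 -39.65909771]
rot [-1.6000e-03 -3.0000e-04 -1.4557e+00] d [-293.9  211.7   38.5] len 364 q6 0.601 q1 0.52 tcp [420.6 270.4 148.6] yaw 1.49 F [-0.3  0.2 -0.9] t 32.0
```

Emit:
steer_hand:
  deltas:
    - [[0, 0, -0.16, -36, 26, 0, 15], [0, 0, -0.32, -72, 52, 0, 15], [0, 0, -0.48, -108, 78, 0, 15], [0, 0, -0.64, -144, 104, 0, 15], [0, 0, -0.80, -180, 130, 0, 15], [0, 0, -0.96, -216, 156, 0, 15], [0, 0, -1.12, -252, 182, 5, 15], [0, 0, -1.28, -285, 205, 20, 15], [0, 0, -1.456, -294, 212, 38, 15], [0, 0, -1.456, -294, 212, 38, 15]]

```text
time: 33.3
tcp_pos: [607.4, -40.1, 108.4]
eef_rot: [0.099, 0.995, -0.0, -0.003]
force: [0.5, 0.3, -1.0]
finger_gap: 20.8
gripper_force: 30.0
```

Emit:
steer_hand:
  deltas:
    - [[0, 0, 0, 0, 0, 0, 15], [0, 0, 0, 0, 0, 0, 15]]

```text
time: 33.55
tcp_pos: [608.5, -39.0, 112.2]
eef_rot: [0.099, 0.995, -0.0, 0.0]
force: [-0.1, -0.2, -0.9]
finger_gap: 20.9
gripper_force: 30.0
```

```bash
python3 - <<'E'
from h import *
inhand(); p=b2w(44.3,-34.9);go(*p,52,np.pi-.196)
E
```

```text
edges (mm along -toolx): [(-22.7, 0), (-9.7, 1), (11.2, 0), (21.1, 1)] gap 20.7
rot [-0.0001  0.0005 -0.0009] d [ 0.6 -0.7 60.2] len 60 q6 -1.48 q1 -0.11 tcp [608.5 -39.  112.2] yaw 2.945 F [-0.4 -0.4 -0.2] t 33.6
```

Emit:
steer_hand:
  deltas:
    - [[0, 0, 0, 1, -0.6, 25, 15], [0, 0, 0, 1, -0.6, 42, 15], [0, 0, 0, 1, -0.6, 52, 15], [0, 0, 0, 1, -0.6, 60, 15], [0, 0, 0, 1, -0.6, 60, 15], [0, 0, 0, 1, -0.6, 60, 15], [0, 0, 0, 1, -0.6, 60, 15]]

```text
time: 34.48
tcp_pos: [607.6, -40.1, 52.0]
eef_rot: [0.098, 0.995, -0.0, 0.0]
force: [0.2, -0.4, -1.0]
finger_gap: 20.6
gripper_force: 30.0
```

```bash
python3 - <<'E'
from h import *
p=b2w(44.3,-34.9);go(*p,52,np.pi-.196)
E
```

```text
rot [-0.0002  0.0003  0.0001] d [-0.1  0.5  0. ] len 0 q6 -1.483 q1 -0.11 tcp [607.6 -40.1  52. ] yaw 2.946 F [ 0.2 -0.4 -1. ] t 34.5
```

Emit:
steer_hand:
  deltas:
    - [[0, 0, 0, 0, 0.4, 0, 15], [0, 0, 0, 0, 0.4, 0, 34], [0, 0, 0, 0, 0.4, 0, 34], [0, 0, 0, 0, 0.4, 0, 34], [0, 0, 0, 0, 0.4, -25, 34], [0, 0, 0, 0, 0.4, -25, 0], [0, 0, 0, 0, 0.4, -25, 0], [0, 0, 0, 0, 0.4, -25, 0], [0, 0, 0, 0, 0.4, -12, 0], [0, 0, 0, 0, 0.4, -5, 0]]
  force: 20

```text
time: 35.72
tcp_pos: [606.9, -39.6, 54.8]
eef_rot: [0.098, 0.995, -0.0, -0.001]
force: [-1.7, -0.4, 6.0]
finger_gap: -0.1
gripper_force: 3.1
```

Emit:
steer_hand:
  deltas:
    - [[0, 0, 0, 0, 0, 2, 0], [0, 0, 0, 0, 0, 5, 0], [0, 0, 0, 0, 0, 7.5, 0], [0, 0, 0, 0, 0, 8, 0], [0, 0, 0, 0, 0, 8, 0], [0, 0, 0, 0, 0, 8, 0]]

```text
time: 36.48
tcp_pos: [607.4, -39.6, 49.7]
eef_rot: [0.098, 0.995, -0.0, -0.0]
force: [-9.0, 1.5, 15.2]
finger_gap: 0.1
gripper_force: 7.7
```

Emit:
steer_hand:
  deltas:
    - [[0, 0, 0, 0, 0, -40, 0], [0, 0, 0, 0, 0, -90, 0], [0, 0, 0, 0, 0, -110, 0], [0, 0, 0, 0, 0, -110, 0]]

```text
time: 36.98
tcp_pos: [608.0, -39.7, 159.5]
eef_rot: [0.098, 0.995, -0.0, 0.001]
force: [0.4, -0.2, -0.5]
finger_gap: 0.2
gripper_force: 0.0
```

```bash
python3 - <<'E'
from h import *
im,c=snap("top")
for o in find(im,c,(350,720,-340,380)):print(o)
go(595.4,-277.8,150,.44)
E
```

```text
([378, 278], [432.4, -291.6], 45, 23, np.float64(1.297))
([374, 210], [595.4, -277.5], 42, 25, np.float64(0.402))
rot [-1.000e-04 -8.000e-04 -6.358e-01] d [ -34.6 -236.     7.8] len 239 q6 -1.482 q1 -0.11 tcp [607.4 -39.6 157.8] yaw 2.946 F [ 0.6 -0.4 -0.7] t 37.0
```

Emit:
steer_hand:
  deltas:
    - [[0, 0, -0.16, -8, -55, 0, 0], [0, 0, -0.32, -16, -110, 0, 50], [0, 0, -0.48, -25, -165, 8, 50], [0, 0, -0.636, -34, -220, 8, 50], [0, 0, -0.636, -35, -236, 8, 50], [0, 0, -0.636, -35, -236, 8, 50], [0, 0, -0.636, -35, -236, 8, 50], [0, 0, -0.636, -35, -236, 8, 50]]

```text
time: 38.02
tcp_pos: [596.2, -276.7, 150.5]
eef_rot: [-0.219, 0.976, 0.0, -0.0]
force: [0.2, -0.8, -0.6]
finger_gap: 50.0
gripper_force: 0.0
```

```bash
python3 - <<'E'
from h import *
o=near(); go(*o[1],12,o[4])
E
```

```text
([255, 175], [594.5, -278.8], 46, 21, np.float64(0.43))
rot [ 0.     -0.0004  0.0111] d [  2.3  -1.  138.6] len 139 q6 -2.485 q1 -0.47 tcp [ 596.2 -276.9  150.6] yaw -2.701 F [ 0.3 -0.3  0.2] t 38.1
```

Emit:
steer_hand:
  deltas:
    - [[0, 0, 0.01, 2.3, -1, 60, 50], [0, 0, 0.01, 2.3, -1, 115, 50], [0, 0, 0.01, 2.3, -1, 138, 50], [0, 0, 0.01, 2.3, -1, 138, 50], [0, 0, 0.01, 2.3, -1, 138, 50]]
  force: 30

```text
time: 38.7
tcp_pos: [595.4, -280.3, 15.1]
eef_rot: [-0.214, 0.977, -0.001, 0.001]
force: [-0.4, 0.1, 0.9]
finger_gap: 49.9
gripper_force: 0.0
```

Emit:
steer_hand:
  deltas:
    - [[0, 0, 0, 0, 0, 0, 15], [0, 0, 0, 0, 0, 0, 15], [0, 0, 0, 0, 0, 0, 15], [0, 0, 0, 0, 0, 0, 15], [0, 0, 0, 0, 0, 0, 15]]

```text
time: 39.33
tcp_pos: [594.9, -280.2, 14.3]
eef_rot: [-0.213, 0.977, -0.001, 0.001]
force: [-1.1, 1.2, 6.9]
finger_gap: 21.4
gripper_force: 29.5
```

Emit:
steer_hand:
  deltas:
    - [[0, 0, 0, 0, 0, -50, 15], [0, 0, 0, 0, 0, -110, 15], [0, 0, 0, 0, 0, -137, 15], [0, 0, 0, 0, 0, -137, 15], [0, 0, 0, 0, 0, -137, 15]]

```text
time: 39.95
tcp_pos: [594.0, -279.7, 148.7]
eef_rot: [-0.213, 0.977, 0.0, -0.001]
force: [-0.5, -0.7, -0.5]
finger_gap: 21.1
gripper_force: 29.9
```

```bash
python3 -c "
from h import *
p=b2w(44.3,-68.8);print(p);go(*p,110,np.pi-.196)"
```

```text
[601.25317917 -72.91002839]
rot [ 4.000e-04 -1.300e-03  6.262e-01] d [-92.9 184.9  38.7] len 210 q6 -2.48 q1 -0.48 tcp [ 594.  -279.7  148.7] yaw -2.711 F [-0.5 -0.7 -0.5] t 40.0
```

Emit:
steer_hand:
  deltas:
    - [[0, 0, 0.16, -23, 46, 0, 15], [0, 0, 0.32, -46, 92, 0, 15], [0, 0, 0.48, -70, 138, 5, 15], [0, 0, 0.626, -93, 185, 25, 15], [0, 0, 0.626, -93, 185, 39, 15], [0, 0, 0.626, -93, 185, 39, 15], [0, 0, 0.626, -93, 185, 39, 15], [0, 0, 0.626, -93, 185, 39, 15], [0, 0, 0.626, -93, 185, 39, 15]]

```text
time: 41.08
tcp_pos: [601.8, -73.5, 110.9]
eef_rot: [0.098, 0.995, -0.0, 0.0]
force: [-0.1, -0.4, -0.3]
finger_gap: 20.8
gripper_force: 29.9
```

```bash
python3 - <<'E'
from h import *
inhand(); p=b2w(44.3,-68.8);go(*p,52,np.pi-.196)
E
```

```text
edges (mm along -toolx): [(-22.5, 0), (-9.6, 1), (11.4, 0), (20.7, 1)] gap 21.0
rot [-0.0003 -0.     -0.0003] d [ 0.5  0.4 58.8] len 59 q6 -1.538 q1 -0.16 tcp [601.7 -73.4 110.8] yaw 2.945 F [-0.1  0.5 -0.5] t 41.1
```

Emit:
steer_hand:
  deltas:
    - [[0, 0, 0, 1.2, 0.6, 25, 15], [0, 0, 0, 1.2, 0.6, 42, 15], [0, 0, 0, 1.2, 0.6, 51, 15], [0, 0, 0, 1.2, 0.6, 59, 15], [0, 0, 0, 1.2, 0.6, 59, 15], [0, 0, 0, 1.2, 0.6, 59, 15], [0, 0, 0, 1.2, 0.6, 59, 15]]

```text
time: 42.0
tcp_pos: [600.8, -72.1, 52.0]
eef_rot: [0.098, 0.995, -0.0, 0.0]
force: [0.5, -0.3, -0.7]
finger_gap: 21.3
gripper_force: 29.9
```

```bash
python3 - <<'E'
from h import *
p=b2w(44.3,-68.8);go(*p,52,np.pi-.196)
E
```

```text
rot [-0.0003  0.0003  0.0002] d [-0.6 -0.7  0. ] len 1 q6 -1.536 q1 -0.16 tcp [600.8 -72.1  52. ] yaw 2.946 F [ 0.5 -0.3 -0.7] t 42.0
```

Emit:
steer_hand:
  deltas:
    - [[0, 0, 0, 0, -0.6, 0, 15], [0, 0, 0, 0, -0.6, 0, 34], [0, 0, 0, 0, -0.6, 0, 34], [0, 0, 0, 0, -0.6, 0, 34], [0, 0, 0, 0, -0.6, -25, 34], [0, 0, 0, 0, -0.6, -25, 0], [0, 0, 0, 0, -0.6, -25, 0], [0, 0, 0, 0, -0.6, -25, 0], [0, 0, 0, 0, -0.6, -12, 0], [0, 0, 0, 0, -0.6, -5, 0]]
  force: 20

```text
time: 43.25
tcp_pos: [599.9, -72.6, 54.9]
eef_rot: [0.098, 0.995, -0.0, -0.001]
force: [-1.9, -0.5, 5.9]
finger_gap: -0.2
gripper_force: 3.2
```

Emit:
steer_hand:
  deltas:
    - [[0, 0, 0, 0, 0, 2, 0], [0, 0, 0, 0, 0, 5, 0], [0, 0, 0, 0, 0, 7.5, 0], [0, 0, 0, 0, 0, 8, 0], [0, 0, 0, 0, 0, 8, 0], [0, 0, 0, 0, 0, 8, 0]]

```text
time: 44.0
tcp_pos: [600.4, -72.6, 49.7]
eef_rot: [0.098, 0.995, -0.0, -0.0]
force: [-9.6, 1.8, 16.0]
finger_gap: 0.2
gripper_force: 7.9
```

Emit:
steer_hand:
  deltas:
    - [[0, 0, 0, 0, 0, -40, 0], [0, 0, 0, 0, 0, -90, 0], [0, 0, 0, 0, 0, -110, 0], [0, 0, 0, 0, 0, -110, 0]]

```text
time: 44.5
tcp_pos: [600.9, -72.7, 159.5]
eef_rot: [0.098, 0.995, -0.0, 0.001]
force: [-0.3, -0.3, 0.3]
finger_gap: -0.2
gripper_force: 0.0
```

```bash
python3 - <<'E'
from h import *
im,c=snap("top")
for o in find(im,c,(350,720,-340,380)):print(o)
go(432.4,-291.6,150,1.297)
E
```

```text
([379, 278], [432.8, -291.9], 45, 23, np.float64(1.297))
([246, 193], [614.4, 36.3], 25, 12, np.float64(0.08))
([250, 178], [651.9, 29.6], 39, 13, np.float64(-0.237))
rot [ 4.0000e-04 -8.0000e-04 -1.4928e+00] d [ 122.1 -247.5    7.9] len 276 q6 -1.537 q1 -0.16 tcp [600.3 -72.6 157.7] yaw 2.946 F [ 0.4 -0.1 -1.2] t 44.5
```

Emit:
steer_hand:
  deltas:
    - [[0, 0, 0.18, 14, -28, 0, 0], [0, 0, 0.36, 28, -56, 0, 0], [0, 0, 0.54, 42, -84, 4, 50], [0, 0, 0.72, 56, -112, 8, 50], [0, 0, 0.90, 70, -140, 8, 50], [0, 0, 1.08, 84, -168, 8, 50], [0, 0, 1.26, 98, -196, 8, 50], [0, 0, 1.44, 112, -224, 8, 50], [0, 0, 1.62, 122, -248, 8, 50], [0, 0, 1.649, 122, -248, 8, 50]]

```text
time: 45.8
tcp_pos: [431.3, -292.8, 148.6]
eef_rot: [0.798, 0.602, -0.001, -0.001]
force: [0.5, 0.5, -0.3]
finger_gap: 50.0
gripper_force: 0.0
```

Emit:
steer_hand:
  deltas:
    - [[0, 0, 0, 0, 0, 0, 50], [0, 0, 0, 0, 0, 0, 50]]

```text
time: 46.05
tcp_pos: [432.8, -291.5, 150.0]
eef_rot: [0.796, 0.605, -0.0, -0.0]
force: [0.1, 0.7, -0.3]
finger_gap: 49.9
gripper_force: 0.0
```

```bash
python3 - <<'E'
from h import *
o=near(); go(*o[1],12,o[4])
E
```

```text
([256, 178], [431.9, -293.3], 47, 21, np.float64(1.301))
rot [-0.0009  0.0001 -0.0019] d [ -1.9  -0.3 138.2] len 138 q6 -0.37 q1 -0.64 tcp [ 432.8 -291.6  150.2] yaw 1.299 F [-0.1  0.2  0.7] t 46.1
```

Emit:
steer_hand:
  deltas:
    - [[0, 0, 0, -1.7, 0, 60, 50], [0, 0, 0, -1.7, 0, 115, 50], [0, 0, 0, -1.7, 0, 138, 50], [0, 0, 0, -1.7, 0, 138, 50], [0, 0, 0, -1.7, 0, 138, 50]]
  force: 30

```text
time: 46.72
tcp_pos: [432.7, -294.1, 14.0]
eef_rot: [0.797, 0.604, -0.0, 0.001]
force: [-0.0, 0.2, 0.4]
finger_gap: 49.9
gripper_force: 0.0
```

Emit:
steer_hand:
  deltas:
    - [[0, 0, 0, 0, 0, 0, 15], [0, 0, 0, 0, 0, 0, 15], [0, 0, 0, 0, 0, 0, 15], [0, 0, 0, 0, 0, 0, 15], [0, 0, 0, 0, 0, 0, 15]]

```text
time: 47.35
tcp_pos: [432.6, -294.2, 13.9]
eef_rot: [0.797, 0.604, 0.0, 0.001]
force: [-1.7, 1.1, 6.0]
finger_gap: 21.0
gripper_force: 29.6
```

Emit:
steer_hand:
  deltas:
    - [[0, 0, 0, 0, 0, -50, 15], [0, 0, 0, 0, 0, -110, 15], [0, 0, 0, 0, 0, -137, 15], [0, 0, 0, 0, 0, -137, 15], [0, 0, 0, 0, 0, -137, 15]]

```text
time: 47.98
tcp_pos: [431.8, -293.6, 148.6]
eef_rot: [0.797, 0.604, -0.0, -0.001]
force: [-0.3, -0.6, -1.4]
finger_gap: 21.1
gripper_force: 30.0
```

```bash
python3 -c "
from h import *
p=b2w(44.3,-102.7);print(p);go(*p,110,np.pi-.196,False)"
```

```text
[ 594.65123941 -106.16095908]
rot [-1.0000e-03 -1.2000e-03 -1.6488e+00] d [224.5 106.2  38.5] len 251 q6 -0.372 q1 -0.65 tcp [ 431.8 -293.6  148.6] yaw 1.297 F [-0.3 -0.6 -1.4] t 48.0
```

Emit:
steer_hand:
  deltas:
    - [[0, 0, -0.18, 25, 12, 0, 15], [0, 0, -0.36, 50, 24, 0, 15], [0, 0, -0.54, 75, 36, 0, 15], [0, 0, -0.72, 100, 48, 0, 15], [0, 0, -0.90, 125, 60, 0, 15], [0, 0, -1.08, 150, 72, 0, 15], [0, 0, -1.26, 175, 84, 0, 15], [0, 0, -1.44, 200, 96, 10, 15], [0, 0, -1.62, 224, 106, 30, 15], [0, 0, -1.649, 224, 106, 38, 15]]

```text
time: 49.22
tcp_pos: [594.2, -105.5, 108.4]
eef_rot: [0.096, 0.995, 0.0, -0.002]
force: [-0.7, -0.4, 0.1]
finger_gap: 21.0
gripper_force: 29.9
```

Emit:
steer_hand:
  deltas:
    - [[0, 0, 0, 0, 0, 0, 15], [0, 0, 0, 0, 0, 0, 15], [0, 0, 0, 0, 0, 0, 15]]

```text
time: 49.6
tcp_pos: [594.7, -107.4, 112.2]
eef_rot: [0.099, 0.995, -0.0, 0.0]
force: [0.3, -0.1, -0.6]
finger_gap: 21.2
gripper_force: 29.9
```

```bash
python3 - <<'E'
from h import *
inhand(); p=b2w(44.3,-102.7);go(*p,52,np.pi-.196)
E
```

```text
edges (mm along -toolx): [(-24.2, 0), (-11.3, 1), (10.1, 0), (19.4, 1)] gap 20.5
rot [-0.0003  0.0004 -0.0011] d [ 0.3  1.1 60.1] len 60 q6 -1.594 q1 -0.22 tcp [ 594.7 -107.3  112.1] yaw 2.944 F [-0.3  0.2 -0.4] t 49.6
```

Emit:
steer_hand:
  deltas:
    - [[0, 0, 0, -0.4, 1, 25, 15], [0, 0, 0, -0.4, 1, 42, 15], [0, 0, 0, -0.4, 1, 52, 15], [0, 0, 0, -0.4, 1, 60, 15], [0, 0, 0, -0.4, 1, 60, 15], [0, 0, 0, -0.4, 1, 60, 15], [0, 0, 0, -0.4, 1, 60, 15]]

```text
time: 50.52
tcp_pos: [595.5, -106.0, 52.1]
eef_rot: [0.098, 0.995, -0.0, 0.0]
force: [-0.3, 0.0, -1.0]
finger_gap: 20.9
gripper_force: 30.0
```

```bash
python3 - <<'E'
from h import *
p=b2w(44.3,-102.7);go(*p,52,np.pi-.196)
E
```

```text
rot [-0.0003  0.0003  0.0002] d [ 0.8 -0.3  0.1] len 1 q6 -1.593 q1 -0.22 tcp [ 595.5 -106.    52.1] yaw 2.946 F [-0.3  0.  -1. ] t 50.5
```

Release, press, lift, then inspect all pockets and the bench.

Emit:
steer_hand:
  deltas:
    - [[0, 0, 0, 0, -0.3, 0, 15], [0, 0, 0, 0, -0.3, 0, 34], [0, 0, 0, 0, -0.3, 0, 34], [0, 0, 0, 0, -0.3, 0, 34], [0, 0, 0, 0, -0.3, -25, 34], [0, 0, 0, 0, -0.3, -25, 0], [0, 0, 0, 0, -0.3, -25, 0], [0, 0, 0, 0, -0.3, -25, 0], [0, 0, 0, 0, -0.3, -12, 0], [0, 0, 0, 0, -0.3, -5, 0]]
  force: 20

```text
time: 51.78
tcp_pos: [594.7, -106.1, 54.8]
eef_rot: [0.098, 0.995, -0.0, -0.001]
force: [-1.1, 1.0, 6.7]
finger_gap: -0.2
gripper_force: 3.1
```

Emit:
steer_hand:
  deltas:
    - [[0, 0, 0, 0, 0, 2, 0], [0, 0, 0, 0, 0, 5, 0], [0, 0, 0, 0, 0, 7.5, 0], [0, 0, 0, 0, 0, 8, 0], [0, 0, 0, 0, 0, 8, 0], [0, 0, 0, 0, 0, 8, 0]]

```text
time: 52.52
tcp_pos: [595.2, -106.3, 49.7]
eef_rot: [0.098, 0.995, -0.0, -0.0]
force: [-9.2, 1.8, 15.3]
finger_gap: 0.1
gripper_force: 7.6
```

Emit:
steer_hand:
  deltas:
    - [[0, 0, 0, 0, 0, -40, 0], [0, 0, 0, 0, 0, -90, 0], [0, 0, 0, 10, 70, -130, 0], [0, 0, 0, 10, 70, -130, 0], [0, 0, 0, 10, 70, -130, 0]]

```text
time: 53.15
tcp_pos: [599.2, -34.9, 178.6]
eef_rot: [0.097, 0.995, -0.0, 0.0]
force: [0.6, -0.5, -0.5]
finger_gap: -0.2
gripper_force: 0.0
```

```bash
python3 - <<'E'
from h import *
im,c=snap("wrist"); 
cv2.imwrite("pics/p4.png",cv2.resize(im[40:300,60:430],None,fx=2.1,fy=2.1,interpolation=cv2.INTER_CUBIC))
print(find(*snap("top"),(350,720,-340,380)))
go(*b2w(-41,-34),70,np.pi-.196)
E
```

```text
[]
rot [-0.0007 -0.0019  0.0003] d [ 75.5  -0.7 107.4] len 131 q6 -1.478 q1 -0.1 tcp [598.8 -36.2 177.2] yaw 2.946 F [ 0.2 -0.7 -0.7] t 53.2
```

View pics/p4.png

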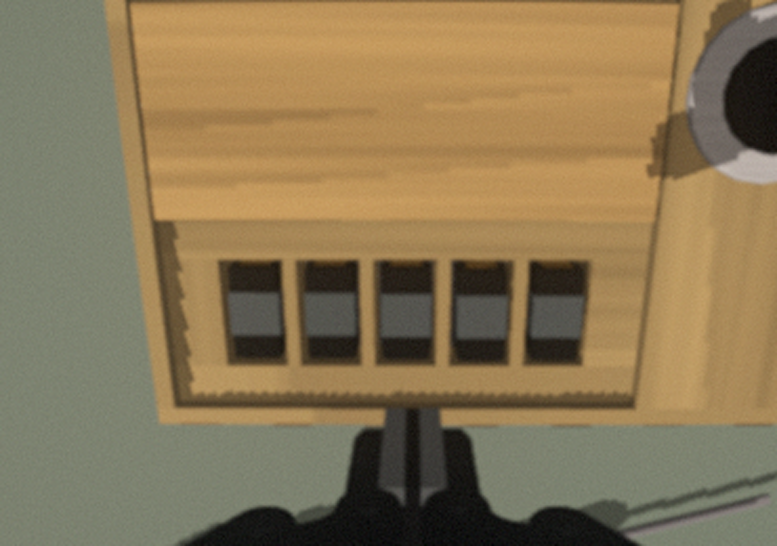

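Emit:
steer_hand:
  deltas:
    - [[0, -0.001, 0, 76, 0, 30, 0], [0, -0.001, 0, 76, 0, 90, 0], [0, -0.001, 0, 76, 0, 107, 0], [0, -0.001, 0, 76, 0, 107, 0], [0, -0.001, 0, 76, 0, 107, 0]]
  force: 20

```text
time: 53.88
tcp_pos: [525.1, -21.5, 72.4]
eef_rot: [0.098, 0.995, -0.0, 0.001]
force: [0.6, -0.1, 0.7]
finger_gap: -0.2
gripper_force: 0.0
```

Emit:
steer_hand:
  deltas:
    - [[0, 0, 0, 0, 0, 6, 0], [0, 0, 0, 0, 0, 10, 0], [0, 0, 0, 0, 0, 13, 0], [0, 0, 0, 0, 0, 14, 0], [0, 0, 0, 0, 0, 14, 0]]

```text
time: 54.5
tcp_pos: [524.6, -20.9, 57.6]
eef_rot: [0.098, 0.995, -0.0, 0.0]
force: [-0.5, -0.2, 0.0]
finger_gap: -0.1
gripper_force: 0.0
```

```bash
python3 -c "
from h import *
go(*b2w(-41,-34),56.6,np.pi-.196)"
```

```text
rot [-0.0002  0.0007  0.0003] d [-0.  -1.3  1. ] len 2 q6 -1.463 q1 -0.09 tcp [524.6 -20.9  57.6] yaw 2.946 F [-0.5 -0.2  0. ] t 54.5
```

Just at the surface; press about 1 mm and drag to the far rim.

Emit:
steer_hand:
  deltas:
    - [[0, 0, 0, 0, 0, 1.1, 0], [0, 0, 0, 0, 0, 1.1, 0], [0, 0, 0, -4, 0, 1.2, 0], [0, 0, 0, -13, 0, 1.2, 0], [0, 0, 0, -23, 0, 1.2, 0], [0, 0, 0, -33, 0, 1.2, 0], [0, 0, 0, -43, 0, 1.2, 0], [0, 0, 0, -53, 0, 1.2, 0], [0, 0, 0, -63, 0, 1.2, 0]]

```text
time: 55.62
tcp_pos: [587.1, -33.3, 57.5]
eef_rot: [0.098, 0.995, -0.0, 0.001]
force: [-2.9, 0.1, 10.5]
finger_gap: 0.2
gripper_force: 5.0
```

Emit:
steer_hand:
  deltas:
    - [[0, 0, 0, -9, 0, 0, 0], [0, 0, 0, -18, 0, 0, 0], [0, 0, 0, -24, 0, 0, 0], [0, 0, 0, -27, 0, 0, 0], [0, 0, 0, -27, 0, 0, 0], [0, 0, 0, -27, 0, 0, 0]]

```text
time: 56.38
tcp_pos: [613.0, -38.4, 57.4]
eef_rot: [0.098, 0.995, -0.0, 0.001]
force: [-5.1, 1.5, 10.4]
finger_gap: -0.4
gripper_force: 5.4
```

```bash
python3 -c "
from h import *
s=monitor.state(); print((s['tcp_pos'][:2]-C)@ex,s['force'])"
```

```text
49.11281471453178 [-5.14339149  1.45876352 10.44691844]
```

Emit:
steer_hand:
  deltas:
    - [[0, 0, 0, 0, 0, -40, 0], [0, 0, 0, 0, 0, -100, 0], [0, 0, 0, 45, 60, -160, 0], [0, 0, 0, 45, 60, -195, 0], [0, 0, 0, 45, 60, -195, 0], [0, 0, 0, 45, 60, -195, 0], [0, 0, 0, 45, 60, -195, 0]]

```text
time: 57.25
tcp_pos: [580.0, 28.9, 249.8]
eef_rot: [0.098, 0.995, -0.0, -0.001]
force: [0.5, -0.9, -0.6]
finger_gap: -0.2
gripper_force: 0.0
```

```bash
python3 - <<'E'
from h import *
im,c=snap("wrist"); g=cv2.GaussianBlur(im.max(2),(3,3),0)
xs=np.arange(-95,96,1.5)
V=[]
for y in(-100,-80,-60,20,40,60):
    u=proj(c,[[*b2w(x,y),57.5] for x in xs]).astype(np.float32)
    V.append(cv2.remap(g,u[:,0].reshape(-1,1),u[:,1].reshape(-1,1),cv2.INTER_LINEAR).ravel())
v=np.median(V,0)
print([(float(x),int(a)) for x,a in zip(xs,v) if abs(x)<12 or x>76])
go(543.6,119.2,150,np.pi-.196)
E
```

```text
[(-11.0, 181), (-9.5, 179), (-8.0, 176), (-6.5, 174), (-5.0, 168), (-3.5, 153), (-2.0, 126), (-0.5, 105), (1.0, 106), (2.5, 134), (4.0, 167), (5.5, 183), (7.0, 185), (8.5, 186), (10.0, 188), (11.5, 190), (77.5, 188), (79.0, 188), (80.5, 186), (82.0, 185), (83.5, 178), (85.0, 162), (86.5, 147), (88.0, 150), (89.5, 158), (91.0, 163), (92.5, 161), (94.0, 154), (95.5, 137)]
rot [-0.0007 -0.0015 -0.0004] d [53.2 81.6 99.9] len 140 q6 -1.368 q1 0.01 tcp [580.1  28.9 249.9] yaw 2.945 F [ 0.3 -0.4  0. ] t 57.3
```

Emit:
steer_hand:
  deltas:
    - [[0, 0, 0, 20, 40, 0, 45], [0, 0, 0, 53, 82, 50, 45], [0, 0, 0, 53, 82, 100, 45], [0, 0, 0, 53, 82, 100, 45], [0, 0, 0, 53, 82, 100, 45], [0, 0, 0, 53, 82, 100, 45], [0, 0, 0, 53, 82, 100, 45]]

```text
time: 58.18
tcp_pos: [545.0, 119.7, 152.8]
eef_rot: [0.098, 0.995, 0.0, 0.001]
force: [0.3, 1.1, -0.4]
finger_gap: 45.2
gripper_force: 0.0
```

```bash
python3 - <<'E'
from h import *
im,c=snap("wrist"); st=monitor.state()
hsv=cv2.cvtColor(im,cv2.COLOR_BGR2HSV)
u0=proj(c,[[543.4,119.2,102]])[0]; print(u0.round())
m=np.zeros(im.shape[:2],np.uint8); cv2.circle(m,tuple(int(v) for v in u0),22,1,-1)
m=((im.max(2)>110)&(m>0)).astype(np.uint8)
for k in cv2.findContours(m,0,1)[0]:
    if cv2.contourArea(k)>6:
        P=onz(c,k.reshape(-1,2),102)[:,:2].astype(np.float32); print(k.reshape(-1,2).mean(0).round(),[np.round(q,2) for q in cv2.minAreaRect(P)])
go(543.4,119.2,82,np.pi-.196)
E
```

```text
[255. 211.]
[271. 220.] [array([551.86, 128.09]), array([ 5.46, 13.79]), np.float64(45.14)]
[240. 220.] [array([547.98, 107.34]), array([16.39,  6.94]), np.float64(38.88)]
[255. 197.] [array([533.53, 120.82]), array([ 2.37, 12.92]), np.float64(82.43)]
rot [ 0.0003  0.0019 -0.0003] d [ 1.4 -0.8 70.4] len 70 q6 -1.204 q1 0.17 tcp [544.8 119.7 152.4] yaw 2.945 F [0.  0.4 0.3] t 58.2
```

Emit:
steer_hand:
  deltas:
    - [[0, 0.002, 0, 1.2, -0.8, 40, 45], [0, 0.002, 0, 1.2, -0.8, 70, 45], [0, 0.002, 0, 1.2, -0.8, 70, 45], [0, 0.002, 0, 1.2, -0.8, 70, 45], [0, 0.002, 0, 1.2, -0.8, 70, 10], [0, 0.002, 0, 1.2, -0.8, 70, 10], [0, 0.002, 0, 1.2, -0.8, 70, 10], [0, 0.002, 0, 1.2, -0.8, 70, 10]]
  force: 30

```text
time: 59.22
tcp_pos: [545.1, 119.5, 85.4]
eef_rot: [0.098, 0.995, 0.0, 0.002]
force: [-5.0, -2.8, 23.3]
finger_gap: 13.0
gripper_force: 67.0
```

```bash
python3 -c "
from h import *
go(543.4,119.2,82,np.pi-.196)"
```

```text
rot [0.0014 0.0047 0.0001] d [ 1.7 -0.6  3.4] len 4 q6 -1.205 q1 0.17 tcp [545.1 119.5  85.4] yaw 2.946 F [-5.  -2.8 23.3] t 59.2
```

Emit:
steer_hand:
  deltas:
    - [[0, 0, 0.17, 0, 0, 0, 12], [0, 0, 0.34, 0, 0, 0, 12], [0, 0, 0.51, 0, 0, 0, 12], [0, 0, 0.68, 0, 0, 0, 12], [0, 0, 0.85, 0, 0, 0, 12], [0, 0, 1.02, 0, 0, 0, 12], [0, 0, 1.19, 0, 0, 0, 12], [0, 0, 1.2, 0, 0, 0, 12], [0, 0, 1.2, 0, 0, 0, 12]]

```text
time: 60.35
tcp_pos: [544.1, 119.6, 85.0]
eef_rot: [0.643, 0.766, 0.001, 0.001]
force: [-11.9, 4.2, 27.3]
finger_gap: 12.8
gripper_force: 71.3
```

```bash
python3 -c "
from h import *
print(monitor.state()['moment']);go(543.4,119.2,82,1.746)"
```

```text
[0.01403081 2.00635306 0.10648475]
rot [ 0.0023 -0.0002 -0.0004] d [-0.3 -0.8  3. ] len 3 q6 -0.004 q1 0.17 tcp [544.1 119.6  85. ] yaw 1.746 F [-11.9   4.2  27.3] t 60.4
```

Yaw is 1.746, the third click. Release, lift clear and take the last look.

Emit:
steer_hand:
  deltas:
    - [[0, 0, 0, 0, 0, 0, 40], [0, 0, 0, 0, 0, 0, 40], [0, 0, 0, 0, 0, 0, 40], [0, 0, 0, 0, 0, -50, 40], [0, 0, 0, 0, 0, -100, 40], [0, 0, -0.18, 0, 0, -160, 40], [0, 0, -0.36, 0, -20, -170, 40], [0, 0, -0.54, 0, -40, -170, 40], [0, 0, -0.72, 0, -40, -170, 40], [0, 0, -0.72, 0, -40, -170, 40]]

```text
time: 61.6
tcp_pos: [503.7, 112.4, 251.3]
eef_rot: [0.332, 0.943, -0.0, -0.001]
force: [-0.1, 0.8, -0.1]
finger_gap: 39.6
gripper_force: 0.0
```

```bash
python3 - <<'E'
from h import *
im,c=snap("wrist","w6")
u0=proj(c,[[543.8,119.2,102]])[0]
m=np.zeros(im.shape[:2],np.uint8); cv2.circle(m,tuple(int(v) for v in u0),22,1,-1)
m=((im.max(2)>110)&(m>0)).astype(np.uint8)
for k in cv2.findContours(m,0,1)[0]:
    if cv2.contourArea(k)>6:
        P=onz(c,k.reshape(-1,2),102)[:,:2].astype(np.float32); print([np.round(q,2) for q in cv2.minAreaRect(P)])
print(find(*snap("top"),(350,720,-340,380)))
E
```

```text
[array([549.56, 115.87]), array([44.3 , 33.61]), np.float64(62.09)]
[array([541.65, 130.19]), array([ 2.26, 14.46]), np.float64(9.02)]
[]
```

View pics/w6.png

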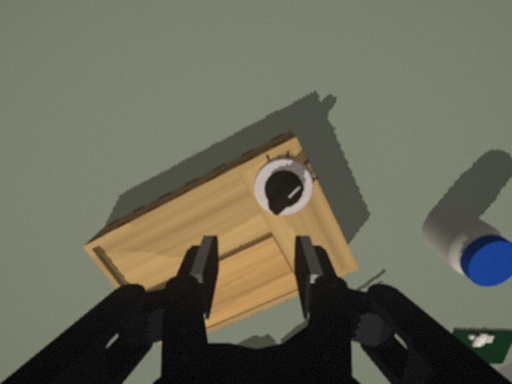

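The picture shows the cover shut, with the seam at about (245,240). The dial mark at about (294,191) casts to 1.73 rad against 1.746 expected for the third click. No cartridges are left on the bench.

```bash
python3 -c "
from cell import r, monitor, snapshot
print(r.hand_in())"
```

```text
the job is handed in; nothing more can be done
None
```

The job is handed in at about 62 s of simulated time, result not shown: dial turned off, cover opened, all five cartridges pressed flush, cover shut, then the dial set to the third click, with the jar, screwdriver and camera left untouched.

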